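# Clear the printing board and swing the block home

### The job

Make the registration board ready for printing: with the wooden push block, sweep all the offcuts off the left end of the board into the scrap tray (fingers off the offcuts) and stand the push block back on the table right of the board. Only then push the lino block so that its slot goes fully onto the fixed pin, swing it round the pin until its long edge is flush with the near fence, lock the hold-down by turning its cam clockwise to the stop with the T-key, and put the key back in its stand. Do not disturb the ink jar and the tube behind the board.

Things in the scene. Friction and masses are not known exactly. Their poses are not given: they have to be found in the camera images.
- board: grey registration board, fixed on the table, 18 mm thick. Origin at table height under the pivot pin; board x points away from the robot, y to the left. It reaches x -105..195, y -140..400 mm from the origin. The left end (y = 400) is open and adjoins the scrap tray; only fence, ledge, pin and hold-down clamp stand up from it
- fence (a point): foot of the fence's straight face, board (-55.5, 100, 18) mm: a wooden fence along the near side of the board, y 55..400 mm, its face looking away from the robot, 22 mm wide, 26 mm high above the board
- ledge (a point): foot of the ledge's face, board (177, 302, 18) mm: a wooden ledge on the far side, y 207..397 mm, 16 mm wide, 22 mm high above the board
- pin (a point): foot of the fixed steel pivot pin, at the board's top (z = 18 mm): 14 mm thick, 26 mm high above the board
- lino_block: printing block, wood with a brown carved lino face, 110 (x) x 180 (y) x 22 mm, 0.3 kg, loose, flat on the board; origin in the middle of its underside. At the start it points away from the robot, its slotted -y end near the pin but not on it. Home: pin at the slot's bottom, block y along board y, -x long edge flush with the fence. Slides under a fingertip with 1 to 4 N
- slot (a point): point of the printing block, (0, -52, 0) mm in its frame, that comes to the pin's axis when the pin is at the bottom of the slot. The open slot lies in the middle of the -y end: 19 mm wide and straight from its closed end y = -45 to -68 mm, then flaring to 48 mm wide at the end face y = -90
- cam (a joint): cam of the hold-down clamp, rad: 0 loose, grows clockwise seen from above, limit 1.25 (locked). From 1.05 on its strap presses on the block if that is home. Stays where it is left (friction 0.12 Nm). Its square socket's sides lie along board x and y at 0 and turn with it
- socket (a point): mouth of the cam's square socket on its axis, board (35, -100, 70) mm: 20 mm wide, 30 mm deep, open upwards, in a square steel head 30 mm wide sunk level in a fixed round housing 60 mm wide. From the housing a strap 20 mm wide reaches 124 mm to board +y; loose, it hangs 4 mm above block height, so the block slides under it
- key: T-handled key, 0.12 kg, 79 mm high, upright in its stand; origin at its tip's middle. Tip: round 14 mm pilot 8 mm long, then a square shaft 16 mm up to 26 mm height, a round flange 36 mm wide from 26 to 31 mm. Above it a round stem 15 mm thick and the wooden cross-bar 68 (x) x 20 (y) mm from 57 to 79 mm, to be gripped across y. In the stand or the socket it goes in until the flange rests on top
- key_stand: fixed wooden block 56 x 56 x 34 mm on the table, with a square hole 20 mm wide and 31 mm deep in its top where the key stands; origin in the middle of its underside; hole sides along its x and y
- push_block: wooden push block, the sweeping tool, 0.3 kg, standing on its sole on the table right of the board; origin in the middle of its underside. Sole 110 (x) x 42 (y) x 26 mm; a stem 64 x 22 mm from 26 to 66 mm height; on it a handle rail 100 (x) x 30 (y) mm from 66 to 82 mm. Grip rail or stem across y, from above
- scrap_tray: fixed metal scrap tray 300 (x) x 170 (y) mm on the table, its open side (-y) against the board's left end, same heading as the board; origin in the middle of its underside. Floor 4 mm thick; walls 42 mm high, 3 mm thick on the other three sides, none towards the board, so pieces drop 14 mm into it
- offcut_a: plywood offcut, 22 mm high, plain bar 64 (x) x 32 (y) mm; origin at about the middle of its underside. May be absent
- offcut_b: plywood offcut, 22 mm high, L-shaped, 60 (x) x 40 (y) mm overall, arms 22 to 24 mm wide; origin at about the middle of its underside. May be absent
- offcut_c: plywood offcut, 22 mm high, plain rectangle 60 (x) x 40 (y) mm; origin at about the middle of its underside. May be absent
- offcut_d: plywood offcut, 22 mm high, T-shaped, 62 (x) x 39 (y) mm overall, bar 18 mm, stem 22 mm wide; origin at about the middle of its underside. May be absent
- offcut_e: plywood offcut, 22 mm high, narrow bar 66 (x) x 25 (y) mm; origin at about the middle of its underside. May be absent
- offcut_f: plywood offcut, 22 mm high, plain bar 62 (x) x 30 (y) mm; origin at about the middle of its underside. May be absent
- offcut_g: plywood offcut, 22 mm high, stepped, 60 (x) x 41 (y) mm overall, 24 mm wide at its narrow half; origin at about the middle of its underside. May be absent
- ink_jar: black-capped ink jar, 54 mm wide, 57 mm high; bystander, origin under its middle
- ink_tube: crimped paint tube lying down, 32 x 114 x 27 mm; bystander, origin under its middle
Things that resemble listed ones, but are neither listed nor needed, are in the scene too. What is shaped like the push_block but white is not meant.

How it is judged:
By the outcome, as a careful person would: the job done as asked, in the order asked, and still so for the second after the job is handed in, with the robot touching nothing.
Of offcut_a, offcut_b, offcut_c, offcut_d, offcut_e, offcut_f, offcut_g only 4 to 7 are there at a start; the rules pass over those that are not, and their reading is None.
At some moment in a run one of offcut_a, offcut_b, offcut_c, offcut_d, offcut_e, offcut_f, offcut_g may be knocked a few centimetres aside while the robot is not near it.
Once in a run the grip may slacken for a moment while it holds something.
It also fails if it takes over 210 s, if anything falls off the work surface, if the arm or the gripper's body presses on something with over 40 N, if the wrist force passes 120 N, or if a joint passes its speed limit or range.

### The arm

A 6-joint arm with a two-finger parallel gripper is mounted at the origin on a cart in front of the work surface, level with it; the furniture and walls round the work are solid. World frame = base frame: x ahead of the robot, y to its left, z up, the work surface at z = 0. Lengths are in m, angles in rad, forces in N, time in s.
With the tool pointing down it reaches from about 0.375 to 0.975 m from the base axis. Payload 3.8 kg.
Tool frame: the origin (TCP) lies midway between the tips of the shut fingers; the grasp point (between the pads) lies 19 mm behind it; z points along the fingers, y is the line along which they close (so a half turn about z gives the same grasp; the last joint's range is limited). The gripper opens to 85 mm and grips with 20 to 120 N. Pads are 22 mm wide; open, the fingers measure 114 mm over their backs; the gripper's body (76 mm by 85 mm) begins 54 mm behind the grasp point. The pads swing forward as they close: fully open they stand 13 mm farther back than shut.
Start: joints at [-1.241, 0.264, 1.604, -0, 1.274, -0.037], TCP at [0.242, -0.63, 0.231] pointing down, gripper open.
Joint ranges: [-2.63, 2.63], [-0.94, 2.18], [0.31, 2.57], [-1.31, 4.45], [0, 2.66], [-2.55, 2.55]. Speed limits (rad/s): [2.57, 2.57, 3.14, 3.14, 3.14, 3.14].

### API

Orientations are given as a rotation vector (axis times angle).
In Python, from workcell import bot gives the robot as it stands.
- The arm moves only by the tool step_arm, never from a script. Its argument "motion" is a list of rows, each a list of 5 numbers: the finger opening in cm, from 0 to 8.54, then the shift along the tool's x, y, z in cm, then the turn about the tool's z in degrees. In form: [[claw, dx, dy, dz, twist], ...]. A call has 1 to 20 rows; each row is the pose to reach, as a shift and turn from the pose commanded when the call began, along the tool's axes at that moment; what a row does not reach only later rows make up. A row lasts 1/10 s, in which the tool goes at most 50 mm and 8.59 degrees, less where a joint would pass 70% of its speed; a pose out of reach is approached as far as the arm can. A call with a gripper value outside its range is refused whole. The fingers move at their own pace and stop on an object; "force" is the grip in N (left out, the last holds). Time passes only in rows, so rows that repeat a pose let the fingers close. It gives the time, the measured TCP pose, the force, the opening and the grip force at its end, in the units of the state.
- bot.read_state(): the state, without advancing time (a new reading comes with each control period).
- bot.read_camera(name): name is "scene" or "top" or "wrist"; returns (picture, depth): 400x640x3 uint8, red, green, blue; 400x640 float32, m along the optical axis (not along the pixel's ray), 0 where there is no reading.
- bot.calibration(name): a dict with "mtx" (3x3 intrinsics, pixels), "origin" and "orientation" of the camera in the world; the wrist camera has in their place "T_tool_cam" (4x4, takes a point from camera to tool coordinates, whose origin is the TCP and whose axes are the flange's). Camera axes: x right, y up, looking along -z (the intrinsics and any distortion apply to the point x, -y, -z); pixel columns grow to the right and rows downward; lengths in m; the calibration is good to about 2 mm. A picture is of the moment at which its call begins: read the wrist's pose just before it. calibration takes no time and is no camera call.
- bot.finish_job(): hands the job in; it is judged then, once.
The state is a dict: "time": time; "q": joint angles; "joint_vel": joint speeds; "joint_torque": joint torques, N m; "tool_pos": TCP position; "tcp_rot": TCP orientation; "wrist_force": force on the tool from outside, world axes, zero at the start; "torque": the same for the moment, N m; "width": opening from 0.0 (shut) to 1.0 (fully open); "grip_force": force on a finger pad.
Only numpy, scipy, OpenCV 4.12 (cv2) and the standard library are available. Lean on these libraries where they do the work, as an engineer would, in place of code of your own. Each camera call takes 0.05 s, during which the arm holds its last target. There are 200 camera calls.

## Working session

There is one attempt and no reset: what is moved stays moved. The work goes in short steps, Python scripts to look and compute and a tool call to move; the robot and the scene stay as the last step left them, time stands still between calls to the robot, and variables do not carry over. Pictures are saved under pics/ and viewed, at most 14 in all, crops included, and the job is handed in when it is done.

Besides the shell and the picture viewer there is one more tool, called after "Request:" as a command line: name --pt "numbers of a row" for each row, then --argument value for the rest. step_arm: Moves the arm, as the interface text tells. Its arguments: {"type":"object","properties":{"motion":{"type":"array","items":{"type":"array","items":{"type":"number"}}},"force":{"type":"number"}},"required":["motion"]}

```bash
ls; mkdir -p pics; python3 - <<'E'
from workcell import bot
import cv2, numpy as np
s=bot.read_state(); print(s)
for n in("top","scene"):
    p,d=bot.read_camera(n); c=bot.calibration(n); print(n,c)
    np.savez(f"pics/{n}0.npz",p=p,d=d); cv2.imwrite(f"pics/{n}0.png",p[:,:,::-1])
print(bot.calibration("wrist"))
E
```

```text
pics
{'time': 0.0, 'q': array([-1.24088733e+00,  2.64783340e-01,  1.60543631e+00, -4.36393692e-05,
        1.27369585e+00, -3.68517878e-02]), 'joint_vel': array([-0.00063226,  0.00146171,  0.00033277, -0.00028482, -0.00175526,
       -0.00103929]), 'joint_torque': array([-1.04717976e-03, -5.15119064e+01, -3.67315471e+01, -1.42605204e-04,
        1.27992526e-02, -2.43793657e-06]), 'tool_pos': array([ 0.24181845, -0.62938037,  0.22990805]), 'tcp_rot': array([-3.08666004e+00, -5.72484854e-01,  5.97113768e-04]), 'wrist_force': array([-0.61597041, -0.3513293 , -0.04824529]), 'torque': array([-0.01679249, -0.02268641,  0.03935146]), 'grip_force': 0.0, 'width': 0.9994425075527541}
top {'mtx': array([[399.3050311 ,   0.        , 315.58054336],
       [  0.        , 399.3050311 , 199.12543463],
       [  0.        ,   0.        ,   1.        ]]), 'origin': array([ 0.29951694, -0.02959441,  1.12340076]), 'orientation': array([ 0.17436559, -0.15981709, -1.5149794 ])}
scene {'mtx': array([[431.74601446,   0.        , 323.88269314],
       [  0.        , 431.74601446, 199.45502024],
       [  0.        ,   0.        ,   1.        ]]), 'origin': array([-0.1194449 ,  1.03713294,  0.77583364]), 'orientation': array([ 0.39596011, -1.32625971, -2.29978721])}
{'mtx': array([[304.74447001,   0.        , 318.81205405],
       [  0.        , 304.74447001, 196.7047138 ],
       [  0.        ,   0.        ,   1.        ]]), 'T_tool_cam': array([[-1.60067144e-04,  9.50399619e-01,  3.11031410e-01,
         8.07593509e-02],
       [ 9.99999565e-01,  4.37879964e-04, -8.23369824e-04,
         1.05043854e-04],
       [-9.18724789e-04,  3.11031143e-01, -9.50399276e-01,
        -1.42379844e-01],
       [ 0.00000000e+00,  0.00000000e+00,  0.00000000e+00,
         1.00000000e+00]])}
```

View pics/top0.png

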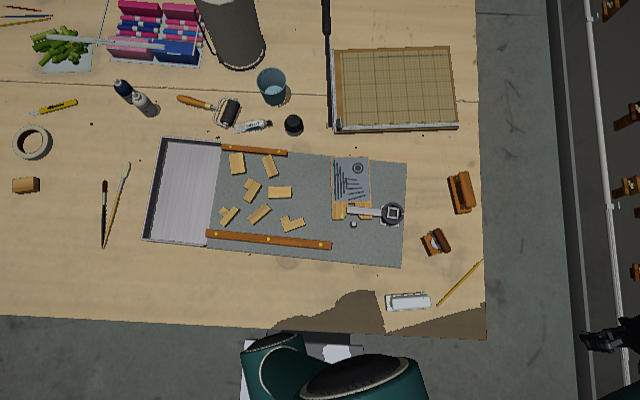

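View pics/scene0.png

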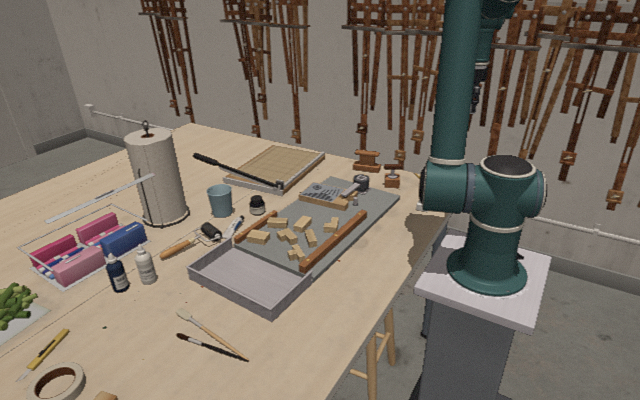

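The top view shows these things:
- The push block is brown and at (460,192). Its lookalike is the white block at (408,302).
- The key in its stand is at (436,241).
- There are seven offcuts: (237,162), (269,166), (252,190), (280,192), (228,215), (260,214) and (291,224).
- The lino block is at (350,185), the pin at (352,224) and the cam at (392,213).
- The jar is at (293,124) and the tube at (255,126).

Next I'll measure.

```bash
cat > h.py <<'E'
import numpy as np, cv2
from scipy.spatial.transform import Rotation as Ro
from workcell import bot
def cam(n,s=None):
    c=bot.calibration(n)
    if n!="wrist": return c["mtx"],Ro.from_rotvec(c["orientation"]).as_matrix(),c["origin"]
    T=c["T_tool_cam"];R=Ro.from_rotvec(s["tcp_rot"]).as_matrix()
    return c["mtx"],R@T[:3,:3],R@T[:3,3]+s["tool_pos"]
def dirs(K,R,uv):
    uv=np.atleast_2d(np.asarray(uv,float))
    d=np.c_[(uv[:,0]-K[0,2])/K[0,0],-(uv[:,1]-K[1,2])/K[1,1],-np.ones(len(uv))]
    return d@R.T
def on_z(C,uv,z):
    K,R,o=C; d=dirs(K,R,uv); return o+d*((z-o[2])/d[:,2])[:,None]
def cloud(C,depth):
    K,R,o=C; v,u=np.mgrid[:400,:640]
    X=o+dirs(K,R,np.c_[u.ravel(),v.ravel()])*depth.ravel()[:,None]
    X[depth.ravel()<=0]=np.nan; return X.reshape(400,640,3)
def rect(pts): # mm, world: centre, sizes, angle of the long side (deg)
    (c,(w,h),a)=cv2.minAreaRect((pts[:,:2]*1000).astype(np.float32))
    if h>w: w,h,a=h,w,a+90
    return np.round(c,1),np.round((w,h),1),round((a+90)%180-90,1)
def pix(C,X):
    K,R,o=C; p=(np.atleast_2d(X)-o)@R; p=p/-p[:,2:]; return np.c_[K[0,0]*p[:,0]+K[0,2],-K[1,1]*p[:,1]+K[1,2]]
E
python3 - <<'E'
from h import *
f=np.load("pics/top0.npz");p,d=f["p"],f["d"];C=cam("top");X=cloud(C,d);z=X[...,2]*1000
hsv=cv2.cvtColor(p,cv2.COLOR_RGB2HSV)
for uv in[(100,250),(350,250),(390,250),(320,242),(237,162),(350,180),(460,180),(436,236),(293,124),(392,213),(352,223),(255,126)]:
    print(uv,X[uv[1],uv[0]].round(3),hsv[uv[1],uv[0]])
def comps(m,amin,roi):
    u0,v0,u1,v1=roi; mm=np.zeros_like(m,np.uint8); mm[v0:v1,u0:u1]=m[v0:v1,u0:u1]
    n,l,st,ce=cv2.connectedComponentsWithStats(mm)
    for i in range(1,n):
        if st[i,4]>=amin: print("  px",ce[i].round(0),st[i,4],*rect(X[l==i]),"z",np.nanmedian(z[l==i]).round(0))
S=hsv[...,1];V=hsv[...,2];H=hsv[...,0]
print("board");comps((z>12)&(z<24)&(S<60),300,(150,130,420,275))
print("38-50");comps((z>37)&(z<50)&(S>60),20,(150,130,430,275))
print("offcut tops(yellow)");comps((z>33)&(z<46)&(S>60)&(V>190),20,(200,130,335,240))
print("60+");comps((z>60)&(z<90),15,(380,150,500,330))
print("walls");comps((z>30)&(z<50)&(S<60),15,(130,130,425,275))
E
```

```text
(100, 250) [0.368 0.584 0.   ] [ 19  74 161]
(350, 250) [ 0.401 -0.115  0.019] [ 75  13 120]
(390, 250) [ 0.406 -0.225  0.019] [ 72  11 115]
(320, 242) [ 0.416 -0.031  0.043] [ 21 190 149]
(237, 162) [0.633 0.215 0.036] [ 20 121 167]
(350, 180) [ 0.595 -0.107  0.036] [104  31 122]
(460, 180) [ 0.598 -0.4    0.081] [ 15 191  88]
(436, 236) [ 0.443 -0.333  0.083] [ 10 177  26]
(293, 124) [0.747 0.062 0.056] [ 0 13 39]
(392, 213) [ 0.506 -0.225  0.042] [109  31  66]
(352, 223) [ 0.473 -0.117  0.038] [165   6 176]
(255, 126) [0.749 0.176 0.023] [104  47 120]
board
  px [300. 214.] 11816 [523.8   8.2] [542.4 300.4] 87.0 z 18.0
  px [387. 183.] 1539 [ 592.2 -215. ] [142.1 108.3] -0.8 z 18.0
38-50
  px [253. 149.] 311 [671.4 170.8] [188.   16.8] 86.9 z 40.0
  px [237. 163.] 256 [628.6 215.7] [60.7 39.5] 12.7 z 40.0
  px [269. 166.] 191 [625.7 122. ] [62.1 28.8] 24.4 z 40.0
  px [331. 164.] 21 [637.2 -50.7] [38.4  3. ] 2.9 z 40.0
  px [369. 179.] 25 [ 602.1 -160.6] [60.9  2.9] 4.2 z 39.0
  px [251. 189.] 226 [552.  173.1] [60.9 40.5] -24.1 z 40.0
  px [338. 208.] 279 [536.8 -85.6] [108.   57
[... 317 characters left out ...]
  px [291. 223.] 217 [469.6  47.7] [58.7 40.6] -67.0 z 40.0
  px [268. 239.] 1007 [417.3 110. ] [343.8  22. ] 86.9 z 43.0
offcut tops(yellow)
60+
  px [467. 190.] 421 [ 574.2 -418.6] [99.5 30.3] 11.6 z 81.0
  px [392. 213.] 286 [ 499.8 -221.5] [58.2 57.1] -87.2 z 68.0
  px [441. 241.] 227 [ 432. -348.] [69.5 20.1] 29.5 z 85.0
  px [411. 303.] 477 [ 270.3 -268.7] [100.   29.8] -83.0 z 81.0
walls
  px [293. 131.] 22 [733.8  62.2] [40.7  9.7] -87.4 z 33.0
  px [166. 186.] 653 [544.7 362.9] [303.4 174.8] -3.0 z 43.0
  px [350. 179.] 1600 [ 598.1 -107.4] [128.9 103.6] 4.2 z 40.0
  px [392. 213.] 39 [ 504.3 -224.8] [15.4 14. ] 88.5 z 42.0
  px [353. 224.] 22 [ 470.3 -119.1] [11.6 11.1] -0.4 z 43.0
```

```bash
python3 - <<'E'
import cv2
a=cv2.imread("pics/top0.png")
cv2.imwrite("pics/crop0.png",cv2.resize(a[130:315,200:500],None,fx=2.66,fy=2.66,interpolation=cv2.INTER_CUBIC))
E
```

```text
(no output)
```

View pics/crop0.png

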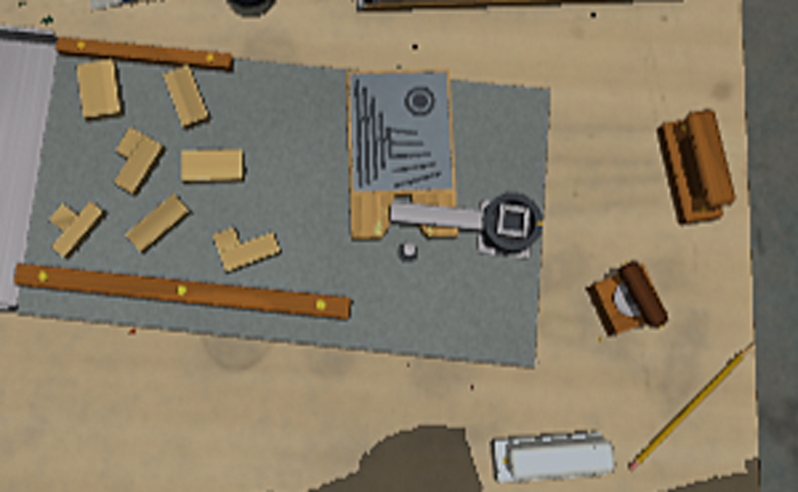

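Measured poses:
- **Board:** origin about (471.5, -119.7) mm, yaw -3.0°. Fence, cam and tray all agree with this.
- **Push block:** candidates are the brown block at px (467,190) and the white one at (411,303), which the task excludes. I choose the brown one, at (574,-419) mm with heading 11.6°.

I'll hover above it and check in a close view.

```bash
cat >> h.py <<'E'
O=np.array([471.5,-119.7]); A=np.radians(-3.0)
def b2w(x,y): return O+np.array([x*np.cos(A)-y*np.sin(A),x*np.sin(A)+y*np.cos(A)])
def w2b(p): d=np.asarray(p)[...,:2]-O; return np.stack([d[...,0]*np.cos(A)+d[...,1]*np.sin(A),-d[...,0]*np.sin(A)+d[...,1]*np.cos(A)],-1)
def yaw(s):
    R=Ro.from_rotvec(s["tcp_rot"]).as_matrix(); return np.degrees(np.arctan2(R[1,0],R[0,0]))
def go(xy,z,yw,s=None): # mm, deg -> shift cm in tool axes, twist deg
    s=s or bot.read_state(); R=Ro.from_rotvec(s["tcp_rot"]).as_matrix()
    d=(np.array([*xy,z])/1000-s["tool_pos"])@R*100
    return d.round(2),"twist",round(-((yw-yaw(s)+180)%360-180),1)
def st():
    s=bot.read_state(); print("t%.1f"%s["time"],"tcp",(s["tool_pos"]*1000).round(1),"yaw %.1f"%yaw(s),"board",w2b(s["tool_pos"]*1000).round(1),"F",s["wrist_force"].round(1),"T",s["torque"].round(2),"w %.1f"%(s["width"]*85.4),"g %.0f"%s["grip_force"],"q6 %.2f"%s["q"][5]); return s
E
python3 -c "
from h import *
st();print(go((574.2,-418.6),180,11.6),go((574.2,-418.6),55,11.6))"
```

```text
t0.1 tcp [ 241.8 -629.5  230.1] yaw 21.0 board [-202.7 -521.1] F [-0.3  0.1  0.3] T [-0.01 -0.01 -0.  ] w 85.6 g 0 q6 -0.04
(array([38.59, -7.75,  5.02]), 'twist', np.float64(9.4)) (array([38.59, -7.73, 17.52]), 'twist', np.float64(9.4))
```

Request:
step_arm --pt "8.5 5 -1 0.6 2" --pt "8.5 10 -2 1.2 4" --pt "8.5 15 -3 2 6" --pt "8.5 20 -4 2.5 8" --pt "8.5 25 -5 3 9.4" --pt "8.5 30 -6 4 9.4" --pt "8.5 34 -6.8 4.5 9.4" --pt "8.5 37 -7.4 5 9.4" --pt "8.5 38.6 -7.75 5 9.4" --pt "8.5 38.6 -7.75 5 9.4" --pt "8.5 38.6 -7.75 5 9.4" --pt "8.5 38.6 -7.75 5 9.4"

```text
time: 1.3
tool_pos: [0.5732, -0.4208, 0.1817]
tcp_rot: [3.125, 0.315, -0.001]
wrist_force: [0.9, 0.3, -0.6]
width: 0.996
grip_force: 0.0
```

```bash
python3 - <<'E'
from h import *
s=st();p,d=bot.read_camera("wrist");C=cam("wrist",s);X=cloud(C,d);z=X[...,2]*1000
cv2.imwrite("pics/w1.png",p[:,:,::-1])
hs=cv2.cvtColor(p,cv2.COLOR_RGB2HSV)
m=((z>70)&(z<92)&(hs[...,1]>60)).astype(np.uint8)
n,l,stt,ce=cv2.connectedComponentsWithStats(m)
for i in range(1,n):
    if stt[i,4]>150: print(ce[i].round(),stt[i,4],*rect(X[l==i]),np.nanmedian(z[l==i]))
print(go((574.2,-418.6),55,11.6))
E
```

```text
t1.3 tcp [ 573.2 -420.8  181.7] yaw 11.5 board [ 117.3 -295.3] F [ 0.9  0.3 -0.6] T [ 0.01  0.05 -0.02] w 85.0 g 0 q6 0.70
[317. 188.] 3917 [ 577.3 -418.9] [98.  30.1] 11.7 81.2149086454571
[227. 329.] 632 [ 423.1 -357.3] [37.7 16.8] 30.5 84.53847010594126
(array([ 0.15, -0.21, 12.68]), 'twist', np.float64(-0.1))
```

View pics/w1.png

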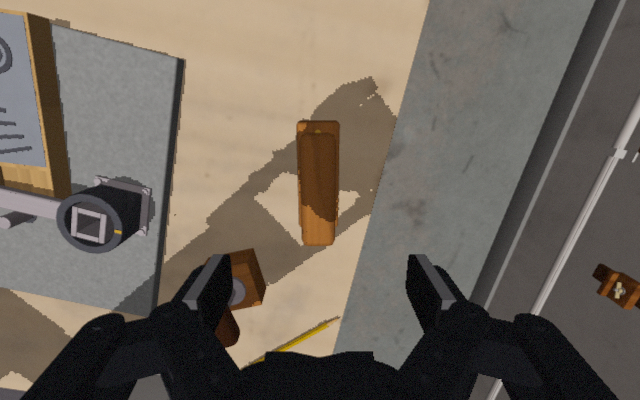

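The wrist view shows the brown block at (317,185) with a wooden rail, so the choice is right. The key stand is at (235,285). Now I descend, grip and lift.

Request:
step_arm --force 80 --pt "8.5 0.3 -0.2 3 0" --pt "8.5 0.3 -0.2 6 0" --pt "8.5 0.3 -0.2 9 0" --pt "8.5 0.3 -0.2 11 0" --pt "8.5 0.3 -0.2 12.5 0" --pt "8.5 0.3 -0.2 12.6 0" --pt "8.5 0.3 -0.2 12.6 0" --pt "2 0.3 -0.2 12.6 0" --pt "2 0.3 -0.2 12.6 0" --pt "2 0.3 -0.2 12.6 0" --pt "2 0.3 -0.2 12.6 0" --pt "2 0.3 -0.2 12.6 0" --pt "2 0.3 -0.2 12.6 0" --pt "2 0.3 -0.2 12.6 0" --pt "2 0.3 -0.2 12.6 0" --pt "2 0.3 -0.2 10 0" --pt "2 0.3 -0.2 6 0" --pt "2 0.3 -0.2 1 0" --pt "2 0.3 -0.2 -3 0" --pt "2 0.3 -0.2 -3 0"

```text
time: 3.35
tool_pos: [0.5801, -0.4187, 0.2188]
tcp_rot: [3.118, 0.317, 0.013]
wrist_force: [1.2, -1.0, -1.5]
width: 0.334
grip_force: 79.8
```

```bash
python3 - <<'E'
from h import *
s=st(); print(go(b2w(118,130),200,-3))
E
```

```text
t3.4 tcp [ 580.1 -418.7  218.8] yaw 11.6 board [ 124.1 -292.9] F [ 1.2 -1.  -1.5] T [-0.05 -0.07 -0.01] w 28.5 g 80 q6 0.71
(array([ 10.07, -41.09,   1.61]), 'twist', np.float64(14.6))
```

Request:
step_arm --pt "2 1 -4 0 3" --pt "2 2 -8 0 6" --pt "2 3 -12 0 9" --pt "2 4 -16 0 12" --pt "2 5 -20 0.2 14.6" --pt "2 6 -24 0.5 14.6" --pt "2 7 -28 0.8 14.6" --pt "2 8 -32 1 14.6" --pt "2 9 -36 1.3 14.6" --pt "2 9.6 -39 1.6 14.6" --pt "2 10 -41 1.6 14.6" --pt "2 10 -41 1.6 14.6" --pt "2 10 -41 1.6 14.6" --pt "2 10 -41 1.6 14.6"

```text
time: 4.75
tool_pos: [0.5917, 0.0043, 0.1939]
tcp_rot: [3.14, -0.083, -0.004]
wrist_force: [0.3, 0.2, -2.8]
width: 0.334
grip_force: 80.3
```

```bash
python3 - <<'E'
from h import *
s=st();p,d=bot.read_camera("wrist");cv2.imwrite("pics/w2.png",p[:,:,::-1])
C=cam("wrist",s);X=cloud(C,d);h=s["tool_pos"][2]*1000
# sole top of held block: z about h-55+26
z=X[...,2]*1000; b=w2b(X*1000)
m=(abs(z-(h-29))<6)&(abs(b[...,0]-118)<80)&(abs(b[...,1]-130)<40)
print(m.sum(), np.nanmedian(z[m]), rect(X[m]), b[m].min(0),b[m].max(0))
# what stands on board
m2=(z>36)&(z<46); n,l,stt,ce=cv2.connectedComponentsWithStats(m2.astype(np.uint8))
for i in range(1,n):
    if stt[i,4]>100: print(ce[i].round(),stt[i,4],b[l==i].min(0).round(),b[l==i].max(0).round())
E
```

```text
t4.8 tcp [591.7   4.3 193.9] yaw -3.0 board [113.5 130.1] F [ 0.3  0.2 -2.8] T [-0.03 -0.01 -0.  ] w 28.5 g 80 q6 1.59
2296 163.13702816963706 (array([615. ,   2.4]), array([59.9, 42. ]), -2.9) [106.96159238 108.41745494] [166.86542649 150.48182558]
[8. 5.] 178 [264. 387.] [273. 404.]
[243.  16.] 634 [251. 172.] [273. 223.]
[13. 94.] 156 [195. 399.] [199. 421.]
[429. 174.] 17113 [  8. -46.] [199.  82.]
[136. 105.] 3643 [179. 207.] [194. 397.]
[196. 151.] 1993 [109. 224.] [176. 278.]
[101. 152.] 2594 [107. 317.] [175. 371.]
[164. 220.] 1695 [ 32. 267.] [102. 316.]
[240. 220.] 1758 [ 51. 180.] [ 90. 246.]
[521. 233.] 163 [  43. -109.] [ 67. -71.]
[202. 274.] 1127 [-23. 232.] [ 36. 293.]
[127. 284.] 1124 [-42. 320.] [ 19. 374.]
[435. 277.] 148 [-5. -6.] [9. 7.]
[626. 296.] 506 [ -42. -238.] [  -7. -211.]
[121. 325.] 1072 [-74. 317.] [-52. 400.]
[284. 328.] 129 [-74. 166.] [-53. 179.]
[353. 328.] 120 [-74.  82.] [-54.  94.]
[ 49. 349.] 636 [-101.  399.] [-95. 523.]
```

View pics/w2.png

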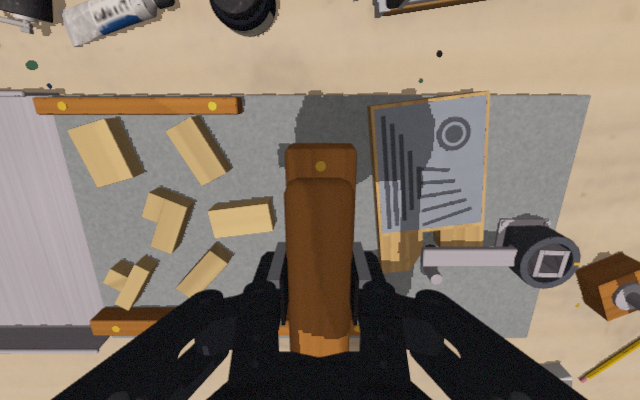

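The wrist view shows the held block over the board in the gap between the offcuts and the lino block. The ledge is at (140,105) and the offcuts are at px x<275. The sole ends about 12 mm short of the ledge line, so I shift 8 mm out and lower it.

Request:
step_arm --pt "2 0.4 0 3 0" --pt "2 0.8 0 6 0" --pt "2 0.8 0 8 0" --pt "2 0.8 0 10 0" --pt "2 0.8 0 11 0" --pt "2 0.8 0 11 0" --pt "2 0.8 0 11 0" --pt "2 0.8 0 11 0" --pt "2 0.8 0 11 0"

```text
time: 5.7
tool_pos: [0.6017, 0.0044, 0.0869]
tcp_rot: [3.141, -0.082, 0.004]
wrist_force: [-0.5, -1.0, -3.1]
width: 0.333
grip_force: 80.2
```

```bash
python3 -c "
from h import *
s=st();print(go(b2w(121.5,130),76.5,-3))"
```

```text
t5.7 tcp [601.7   4.4  86.9] yaw -3.0 board [123.5 130.8] F [-0.5 -1.  -3.1] T [ 0.   -0.02  0.03] w 28.4 g 80 q6 1.59
(array([-0.2 ,  0.08,  1.04]), 'twist', np.float64(0.0))
```

Request:
step_arm --pt "2 -0.2 0 0.6 0" --pt "2 -0.2 0 1 0" --pt "2 -0.2 0 1 0" --pt "2 -0.2 -1.5 1 0" --pt "2 -0.2 -3 1 0" --pt "2 -0.2 -4.5 1 0" --pt "2 -0.2 -6 1 0" --pt "2 -0.2 -7.5 1 0" --pt "2 -0.2 -9 1 0" --pt "2 -0.2 -10.5 1 0" --pt "2 -0.2 -12 1 0" --pt "2 -0.2 -13 1 0" --pt "2 -0.2 -13 1 0"

```text
time: 7.0
tool_pos: [0.6054, 0.1362, 0.0754]
tcp_rot: [-3.14, 0.079, -0.0]
wrist_force: [-0.2, -0.5, -2.5]
width: 0.335
grip_force: 80.2
```

```bash
python3 -c "
from h import *
s=st();print(go(b2w(121.5,396),77,-3))"
```

```text
t7.0 tcp [605.4 136.2  75.4] yaw -2.9 board [120.4 262.5] F [-0.2 -0.5 -2.5] T [-0.04  0.02 -0.01] w 28.6 g 80 q6 1.80
(array([  0.14, -13.35,  -0.16]), 'twist', np.float64(0.1))
```

Request:
step_arm --pt "2 0.05 -1.5 -0.1 0" --pt "2 0.05 -3 -0.1 0" --pt "2 0.05 -4.5 -0.1 0" --pt "2 0.05 -6 -0.1 0" --pt "2 0.05 -7.5 -0.1 0" --pt "2 0.05 -9 -0.1 0" --pt "2 0.05 -10.5 -0.1 0" --pt "2 0.05 -12 -0.1 0" --pt "2 0.05 -13 -0.1 0" --pt "2 0.05 -13.5 -0.1 0" --pt "2 0.05 -13.5 -0.1 0" --pt "2 0.05 -13.5 -0.1 0"

```text
time: 8.2
tool_pos: [0.6128, 0.2691, 0.0762]
tcp_rot: [3.14, -0.082, -0.0]
wrist_force: [-0.6, -0.3, -2.7]
width: 0.335
grip_force: 80.3
```

```bash
cat > look.py <<'E'
from h import *
import sys
s=st();p,d=bot.read_camera("top");C=cam("top")
if len(sys.argv)>1: cv2.imwrite(f"pics/{sys.argv[1]}.png",cv2.resize(p[125:260,140:420,::-1],None,fx=2.8,fy=2.8))
X=cloud(C,d);z=X[...,2]*1000;b=w2b(X*1000);hs=cv2.cvtColor(p,cv2.COLOR_RGB2HSV)
m=(z>21)&(z<70)&(hs[...,1]>60)&(b[...,0]>-54)&(b[...,0]<176)&(b[...,1]>84)&(b[...,1]<565)
n,l,stt,ce=cv2.connectedComponentsWithStats(m.astype(np.uint8))
for i in range(1,n):
    if stt[i,4]>15: print(ce[i].round(),stt[i,4],"b",b[l==i].min(0).round(),b[l==i].max(0).round(),"z",np.median(z[l==i]).round())
E
python3 look.py
```

```text
t8.2 tcp [612.8 269.1  76.2] yaw -3.0 board [120.7 395.7] F [-0.6 -0.3 -2.7] T [ 0.02  0.01 -0.04] w 28.6 g 80 q6 2.00
[217. 179.] 295 b [ 58. 372.] [141. 434.] z 45.0
[259. 214.] 238 b [-29. 232.] [ 34. 291.] z 39.0
[228. 215.] 233 b [-42. 320.] [ 16. 371.] z 39.0
[291. 223.] 232 b [-40. 134.] [  3. 201.] z 39.0
```

Request:
step_arm --pt "2 0 0 -3 0" --pt "2 0 0 -6 0" --pt "2 -1 2 -7.5 0" --pt "2 -2 5 -7.5 0" --pt "2 -3 9 -7.5 0" --pt "2 -4 13 -7.5 0" --pt "2 -6 17 -7.5 0" --pt "2 -8 21 -7.5 0" --pt "2 -10 25 -7.5 0" --pt "2 -11 28 -7.5 0" --pt "2 -11 29.3 -7.5 0" --pt "2 -11 29.3 -7.5 0" --pt "2 -11 29.3 -7.5 0" --pt "2 -11 29.3 -7.5 0" --pt "2 -11 29.3 -7.5 0"

```text
time: 9.75
tool_pos: [0.4882, -0.0166, 0.1513]
tcp_rot: [-3.14, 0.08, 0.0]
wrist_force: [0.5, 0.4, -3.1]
width: 0.34
grip_force: 80.3
```

```bash
python3 look.py; python3 - <<'E'
from h import *
s=st();p,d=bot.read_camera("wrist");cv2.imwrite("pics/w3.png",p[:,:,::-1])
C=cam("wrist",s);X=cloud(C,d);h=s["tool_pos"][2]*1000
z=X[...,2]*1000; b=w2b(X*1000);t=w2b(s["tool_pos"]*1000)
m=(abs(z-(h-31))<5)&(abs(b[...,0]-t[0])<80)&(abs(b[...,1]-t[1])<40)
print(m.sum(), np.nanmedian(z[m])-h, rect(X[m])[2], b[m].min(0)-t,b[m].max(0)-t)
print(go(b2w(5.5,103),76,-3))
E
```

```text
t9.8 tcp [488.2 -16.6 151.3] yaw -2.9 board [ 11.3 103.8] F [ 0.5  0.4 -3.1] T [0.06 0.02 0.02] w 29.1 g 80 q6 1.54
[201. 160.] 493 b [112. 416.] [176. 487.] z 26.0
[190. 187.] 492 b [ 15. 416.] [ 91. 521.] z 25.0
[258. 214.] 221 b [-29. 238.] [ 33. 292.] z 40.0
[228. 215.] 234 b [-42. 321.] [ 16. 372.] z 39.0
[291. 223.] 233 b [-40. 134.] [  2. 202.] z 39.0
t9.8 tcp [488.1 -16.7 151.2] yaw -2.9 board [ 11.2 103.8] F [ 0.4 -0.1 -2.8] T [-0.01 -0.02 -0.  ] w 28.8 g 80 q6 1.54
2337 -30.663599014477214 -3.1 [ -5.5758673  -21.66346482] [53.42905552 20.54459416]
(array([-0.56,  0.07,  7.52]), 'twist', np.float64(0.1))
```

Request:
step_arm --pt "2 -0.4 0 3 0" --pt "2 -0.4 0 6 0" --pt "2 -0.4 0 7 0" --pt "2 -0.4 0 7.4 0" --pt "2 -0.4 0 7.4 0" --pt "2 -0.4 0 7.4 0" --pt "2 -0.4 -1.5 7.4 0" --pt "2 -0.4 -3 7.4 0" --pt "2 -0.4 -4.5 7.4 0" --pt "2 -0.4 -6 7.4 0" --pt "2 -0.4 -7.5 7.4 0" --pt "2 -0.4 -9 7.4 0" --pt "2 -0.4 -10.5 7.4 0" --pt "2 -0.4 -12 7.4 0" --pt "2 -0.4 -13 7.4 0" --pt "2 -0.4 -13 7.4 0"

```text
time: 11.45
tool_pos: [0.4908, 0.1137, 0.0776]
tcp_rot: [-3.14, 0.079, -0.001]
wrist_force: [0.5, 0.1, -3.4]
width: 0.333
grip_force: 80.3
```

```bash
python3 -c "
from h import *
s=st();print(go(b2w(6.5,396),76.5,-3))"
```

```text
t11.4 tcp [490.8 113.7  77.6] yaw -2.9 board [  7.1 234.1] F [ 0.5  0.1 -3.4] T [-0.07  0.01  0.  ] w 28.4 g 80 q6 1.80
(array([ -0.03, -16.19,   0.12]), 'twist', np.float64(0.1))
```

Request:
step_arm --pt "2 0 -1.5 0.1 0" --pt "2 0 -3 0.1 0" --pt "2 0 -4.5 0.1 0" --pt "2 0 -6 0.1 0" --pt "2 0 -7.5 0.1 0" --pt "2 0 -9 0.1 0" --pt "2 0 -10.5 0.1 0" --pt "2 0 -12 0.1 0" --pt "2 0 -13.5 0.1 0" --pt "2 0 -15 0.1 0" --pt "2 0 -16 0.1 0" --pt "2 0 -16.5 0.1 0" --pt "2 0 -16.5 0.1 0" --pt "2 0 -16.5 0.1 0" --pt "2 0 -15 -2 0" --pt "2 0 -15 -5 0" --pt "2 2 -10 -8 0" --pt "2 3 -5 -8 0" --pt "2 4 0 -8 0" --pt "2 4 0 -8 0"

```text
time: 13.45
tool_pos: [0.5309, 0.1055, 0.158]
tcp_rot: [3.138, -0.088, 0.002]
wrist_force: [1.4, 0.6, -3.2]
width: 0.336
grip_force: 81.0
```

```bash
python3 look.py t2
```

```text
t13.4 tcp [530.9 105.5 158. ] yaw -3.2 board [ 47.6 228. ] F [ 1.4  0.6 -3.2] T [0.04 0.02 0.03] w 28.7 g 81 q6 1.78
[195. 160.] 264 b [112. 442.] [172. 488.] z 26.0
[193. 182.] 154 b [ 58. 441.] [ 91. 480.] z 25.0
[176. 201.] 502 b [-31. 441.] [ 50. 564.] z 26.0
```

View pics/t2.png

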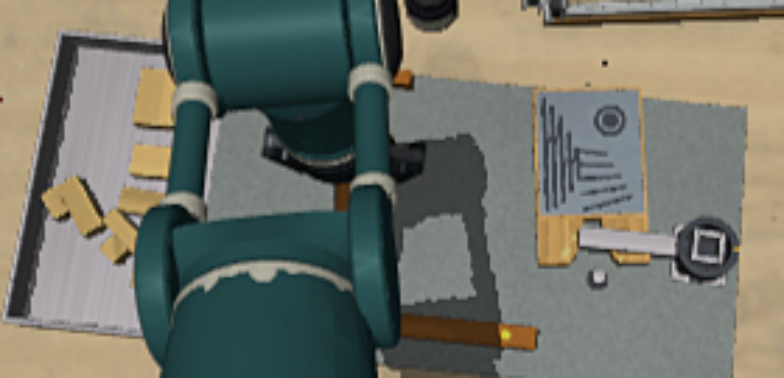

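The arm hides part of the board. I'll carry the block towards its place, high up, and look again before setting it down.

```bash
python3 -c "
from h import *
s=st();print(go((576,-419),200,11.6))"
```

```text
t13.5 tcp [530.8 105.7 157.6] yaw -3.2 board [ 47.4 228.2] F [ 0.4 -1.  -3. ] T [-0.08 -0.   -0.02] w 28.6 g 81 q6 1.78
(array([ 7.49, 52.14, -4.14]), 'twist', np.float64(-14.8))
```

Request:
step_arm --pt "2 0.5 4 -2 -1" --pt "2 1 8 -4 -2" --pt "2 1.5 12 -4.2 -4" --pt "2 2 16 -4.2 -5" --pt "2 2.5 20 -4.2 -6" --pt "2 3 24 -4.2 -8" --pt "2 4 28 -4.2 -9" --pt "2 5 32 -4.2 -11" --pt "2 5.5 36 -4.2 -12" --pt "2 6 40 -4.2 -13" --pt "2 6.5 44 -4.2 -14" --pt "2 7 48 -4.2 -14.8" --pt "2 7.3 51 -4.2 -14.8" --pt "2 7.5 52.1 -4.2 -14.8" --pt "2 7.5 52.1 -4.2 -14.8" --pt "2 7.5 52.1 -4.2 -14.8" --pt "2 7.5 52.1 -4.2 -14.8"

```text
time: 15.2
tool_pos: [0.5783, -0.4119, 0.199]
tcp_rot: [-3.123, -0.325, 0.001]
wrist_force: [0.4, -0.5, -2.3]
width: 0.335
grip_force: 81.5
```

```bash
python3 look.py t3;python3 -c "
from h import *
s=st();print(go((576,-419),60,11.6))"
```

```text
t15.2 tcp [ 578.3 -411.9  199. ] yaw 11.9 board [ 122.  -286.2] F [ 0.4 -0.5 -2.3] T [ 0.03  0.01 -0.06] w 28.6 g 82 q6 0.71
[201. 160.] 498 b [111. 416.] [176. 487.] z 26.0
[198. 183.] 251 b [ 59. 416.] [ 91. 481.] z 26.0
[185. 206.] 858 b [-54. 418.] [ 51. 564.] z 26.0
t15.2 tcp [ 578.4 -412.   199.2] yaw 11.9 board [ 122.1 -286.3] F [ 1.1  0.6 -2.4] T [-0.01  0.01  0.03] w 28.7 g 82 q6 0.71
(array([-0.38,  0.64, 13.92]), 'twist', np.float64(0.3))
```

View pics/t3.png

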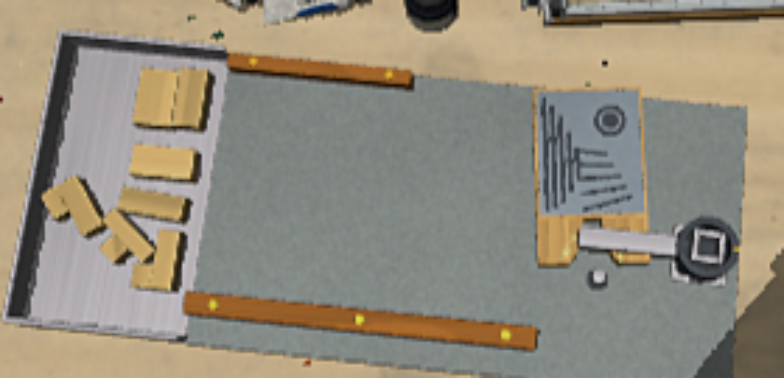

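All seven offcuts lie in the tray (px x<215) and the board is clear. Now I set the push block down.

Request:
step_arm --pt "2 -0.3 0.5 4 0" --pt "2 -0.3 0.5 8 0" --pt "2 -0.3 0.5 11 0" --pt "2 -0.3 0.5 13 0" --pt "2 -0.3 0.5 13.8 0" --pt "2 -0.3 0.5 14.1 0" --pt "2 -0.3 0.5 14.2 0" --pt "2 -0.3 0.5 14.2 0" --pt "2 -0.3 0.5 14.2 0"

```text
time: 16.15
tool_pos: [0.5774, -0.4201, 0.0593]
tcp_rot: [3.123, 0.323, 0.003]
wrist_force: [0.6, -0.2, -2.9]
width: 0.336
grip_force: 81.4
```

```bash
python3 -c "
from h import *
s=st();print(go((576,-419),56,11.6))"
```

```text
t16.1 tcp [ 577.4 -420.1   59.3] yaw 11.8 board [ 121.4 -294.4] F [ 0.6 -0.2 -2.9] T [-0.   -0.04  0.04] w 28.7 g 81 q6 0.70
(array([-0.11, -0.13,  0.33]), 'twist', np.float64(0.2))
```

Request:
step_arm --pt "2 0 0 0.15 0" --pt "2 0 0 0.3 0" --pt "2 0 0 0.3 0" --pt "4 0 0 0.3 0" --pt "8.5 0 0 0.3 0" --pt "8.5 0 0 0.3 0" --pt "8.5 0 0 0.3 0" --pt "8.5 0 0 0.3 0" --pt "8.5 0 0 -2 0" --pt "8.5 0 0 -6 0" --pt "8.5 0 0 -10 0" --pt "8.5 0 0 -14 0" --pt "8.5 0 0 -14 0" --pt "8.5 0 0 -14 0"

```text
time: 17.55
tool_pos: [0.5772, -0.42, 0.1994]
tcp_rot: [3.122, 0.323, 0.004]
wrist_force: [-0.3, -0.1, -1.0]
width: 1.001
grip_force: 0.0
```

```bash
cat > lino.py <<'E'
from h import *
import sys
s=st();p,d=bot.read_camera("top");C=cam("top");X=cloud(C,d);z=X[...,2]*1000;b=w2b(X*1000)
m=(z>33)&(z<46)&(b[...,0]>-52)&(b[...,0]<230)&(b[...,1]>-80)&(b[...,1]<160)
m&=~((np.hypot(b[...,0],b[...,1])<13))
n,l,stt,ce=cv2.connectedComponentsWithStats(m.astype(np.uint8))
k=[i for i in range(1,n) if stt[i,4]>40];pts=np.concatenate([X[l==i] for i in k])
r=rect(pts);c=w2b(np.array(r[0]));a=r[2]+3
print("lino",r,"centre b",c.round(1),"long axis b %.1f"%a, [stt[i,4] for i in k])
t=np.radians(a); t=t if t>-0.3 else t+np.pi; u=np.array([np.cos(t),np.sin(t)]); print("slot pt b",(c-52*u).round(1))
g=(z>60)&(z<90)&(b[...,1]<-150); n,l,stt,ce=cv2.connectedComponentsWithStats(g.astype(np.uint8))
for i in range(1,n):
    if stt[i,4]>60: print("tall",ce[i].round(),rect(X[l==i]),np.median(z[l==i]).round())
if len(sys.argv)>1: cv2.imwrite(f"pics/{sys.argv[1]}.png",cv2.resize(p[125:275,300:500,::-1],None,fx=3,fy=3))
E
python3 lino.py
```

```text
t17.6 tcp [ 577.2 -420.   199.4] yaw 11.8 board [ 121.3 -294.4] F [-0.3 -0.1 -1. ] T [ 0.01 -0.04  0.01] w 85.4 g 0 q6 0.70
lino (array([ 574.4, -108.9]), array([181.4, 110.2]), 4.3) centre b [102.2  16.2] long axis b 7.3 [np.int32(2127), np.int32(48)]
slot pt b [50.6  9.6]
tall [467. 191.] (array([ 573.9, -421. ]), array([100.6,  29.5]), 12.9) 81.0
tall [440. 239.] (array([ 434.6, -346. ]), array([63., 20.]), 29.8) 85.0
```

Block released, standing at (574,-421). The lino block's centre is at board (102,16), heading 7.3°, so the slot must travel (-50.6,-9.6) mm to reach the pin. I go behind its far end with shut fingers.

```bash
python3 -c "
from h import *
s=st();print(go(b2w(212,36.5),150,4.3),go(b2w(212,36.5),26,4.3))"
```

```text
t17.6 tcp [ 576.1 -419.2  197.1] yaw 11.8 board [ 120.1 -293.6] F [0.1 0.2 0.3] T [ 0.    0.   -0.03] w 84.9 g 0 q6 0.70
(array([ 17.32, -29.56,   4.71]), 'twist', np.float64(7.5)) (array([ 17.32, -29.56,  17.11]), 'twist', np.float64(7.5))
```

Request:
step_arm --pt "4 2.5 -4 1 1" --pt "0 5 -8 2 2" --pt "0 7.5 -12 3 4" --pt "0 10 -16 4 6" --pt "0 12.5 -20 4.7 7.5" --pt "0 15 -24 4.7 7.5" --pt "0 16.5 -27 4.7 7.5" --pt "0 17.3 -29.5 5 7.5" --pt "0 17.3 -29.5 7 7.5" --pt "0 17.3 -29.5 10 7.5" --pt "0 17.3 -29.5 13 7.5" --pt "0 17.3 -29.5 15 7.5" --pt "0 17.3 -29.5 16 7.5" --pt "0 17.3 -29.5 16 7.5" --pt "0 17.3 -29.5 16 7.5"

```text
time: 19.1
tool_pos: [0.6851, -0.0952, 0.037]
tcp_rot: [-3.139, -0.118, 0.001]
wrist_force: [0.3, -1.5, 0.8]
width: 0.002
grip_force: 0.0
```

```bash
python3 - <<'E'
from h import *
s=st();print(go(b2w(212,36.5),26,4.3))
p,d=bot.read_camera("wrist");cv2.imwrite("pics/w4.png",p[:,:,::-1])
C=cam("wrist",s);X=cloud(C,d);z=X[...,2]*1000;b=w2b(X*1000)
m=(z>33)&(z<46)&(b[...,0]>60)&(b[...,0]<205)&(b[...,1]>-80)&(b[...,1]<160)
print(m.sum(),b[m].min(0),b[m].max(0))
E
```

```text
t19.1 tcp [685.1 -95.2  37. ] yaw 4.3 board [212.   35.6] F [ 0.3 -1.5  0.8] T [-0.03  0.01 -0.  ] w 0.2 g 0 q6 1.32
(array([ 0.01, -0.09,  1.1 ]), 'twist', np.float64(0.0))
1231 [149.57451003 -31.2830225 ] [200.4287029   82.81628418]
```

View pics/w4.png

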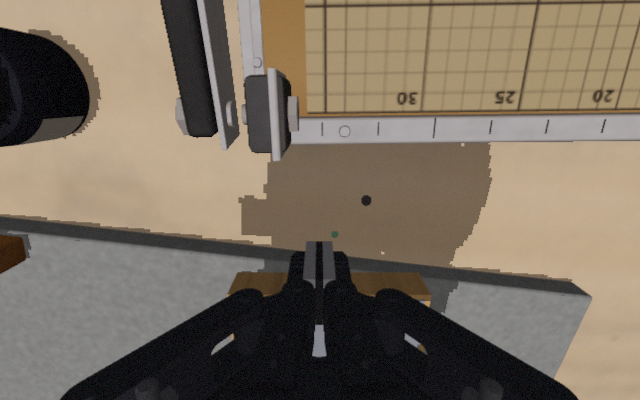

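The view shows the shut fingertips at (320,245), just behind the lino block's far edge at y≈270, with the cutter clear of the gripper. Now I push.

Request:
step_arm --pt "0 0 0 0.6 0" --pt "0 0 0 1 0" --pt "0 -0.5 0 1 0" --pt "0 -1 0.05 1 0" --pt "0 -1.5 0.1 1 0" --pt "0 -2 0.1 1 0" --pt "0 -2.5 0.15 1 0" --pt "0 -3 0.2 1 0" --pt "0 -3.5 0.2 1 0" --pt "0 -4 0.2 1 0" --pt "0 -4.5 0.25 1 0" --pt "0 -4.5 0.25 1 0"

```text
time: 20.35
tool_pos: [0.6396, -0.1012, 0.0273]
tcp_rot: [-3.139, -0.118, 0.002]
wrist_force: [0.8, 0.1, 0.3]
width: -0.001
grip_force: 0.0
```

```bash
python3 lino.py t4
```

```text
t20.4 tcp [ 639.6 -101.2   27.3] yaw 4.3 board [166.9  27.3] F [0.8 0.1 0.3] T [-0.02 -0.04 -0.03] w -0.1 g 0 q6 1.30Traceback (most recent call last):
  File "lino.py", line 7, in <module>
    k=[i for i in range(1,n) if stt[i,4]>40];pts=np.concatenate([X[l==i] for i in k])
                                                 ~~~~~~~~~~~~~~^^^^^^^^^^^^^^^^^^^^^^
ValueError: need at least one array to concatenate
```

```bash
sed -i 's/read_camera("top");C=cam("top")/read_camera(N);C=cam(N,s)/; s/^import sys/import sys\nN=sys.argv[1]/; s/len(sys.argv)>1/len(sys.argv)>2/; s/sys.argv\[1\]}.png/sys.argv[2]}.png/' lino.py; sed -i 's/cv2.resize(p\[125:275,300:500,::-1\],None,fx=3,fy=3)/p[:,:,::-1]/' lino.py
python3 lino.py scene s5
```

```text
t20.4 tcp [ 639.6 -101.1   27.2] yaw 4.3 board [166.9  27.4] F [ 0.1 -0.2 -0.3] T [-0.04  0.02  0.01] w 0.1 g 0 q6 1.30
lino (array([ 547. , -110.5]), array([197.9, 117.7]), 3.7) centre b [74.9 13.1] long axis b 6.7 [np.int32(778)]
slot pt b [23.3  7.1]
tall [89. 57.] (array([3264.7, -957.1]), array([1622.9,  560.8]), 1.1) 74.0
tall [187.  71.] (array([ 2347.8, -1117.8]), array([258.9,  78.1]), -35.2) 74.0
tall [228.  73.] (array([ 1970.7, -1179.9]), array([775.1, 126.9]), -11.2) 75.0
tall [288.  82.] (array([ 1496.7, -1162.2]), array([304.3, 103.7]), -0.2) 78.0
tall [343.  89.] (array([ 1120.9, -1200.4]), array([157.4,  39.8]), -2.3) 72.0
tall [397.  98.] (array([  754.5, -1180.4]), array([297.5, 125.4]), -20.3) 75.0
tall [545. 118.] (array([   20. , -1162.9]), array([249.4,  99.3]), 0.3) 76.0
tall [497. 118.] (array([  210. , -1076.4]), array([54.9, 41.8]), -79.3) 73.0
tall [611. 128.] (array([ -250.1, -1175.2]), array([225.4,  92.3]), -10.6) 75.0
tall [367. 153.] (array([ 572.7, -415.1]), array([98.7, 34.2]), 11.2) 77.0
tall [392. 167.] (array([ 429.1, -338.4]), array([68.7, 21.7]), 35.3) 78.0
tall [429. 181.] (array([ 272.7, -286.3]), array([56.7, 27.8]), -81.7) 80.0
```

View pics/s5.png

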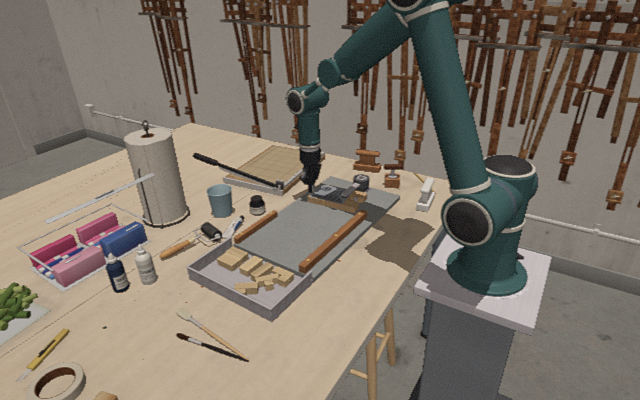

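Request:
step_arm --pt "0 -0.3 0.02 0 0" --pt "0 -0.6 0.04 0 0" --pt "0 -0.9 0.05 0 0" --pt "0 -1.1 0.06 0 0" --pt "0 -1.1 0.06 0 0"

```text
time: 20.95
tool_pos: [0.629, -0.1025, 0.0272]
tcp_rot: [-3.139, -0.118, 0.001]
wrist_force: [-0.0, -0.4, -0.7]
width: 0.002
grip_force: 0.1
```

Request:
step_arm --pt "0 -0.15 0 0 0" --pt "0 -0.15 0 0 0"

```text
time: 21.15
tool_pos: [0.628, -0.1026, 0.0273]
tcp_rot: [3.139, 0.118, -0.0]
wrist_force: [0.8, -0.1, -0.5]
width: -0.001
grip_force: 0.4
```

Request:
step_arm --pt "0 -0.15 0 0 0" --pt "0 -0.15 0 0 0"

```text
time: 21.35
tool_pos: [0.6266, -0.1027, 0.0273]
tcp_rot: [-3.139, -0.118, -0.0]
wrist_force: [1.5, 0.8, -0.5]
width: 0.0
grip_force: 0.6
```

Request:
step_arm --pt "0 -0.15 0 0 0" --pt "0 -0.15 0 0 0"

```text
time: 21.55
tool_pos: [0.6251, -0.1028, 0.0274]
tcp_rot: [3.139, 0.118, 0.0]
wrist_force: [2.0, 0.5, 0.2]
width: -0.001
grip_force: 0.7
```

Request:
step_arm --pt "0 -0.15 0 0 0" --pt "0 -0.15 0 0 0"

```text
time: 21.75
tool_pos: [0.6239, -0.103, 0.0274]
tcp_rot: [3.139, 0.118, 0.001]
wrist_force: [1.8, 0.5, -1.0]
width: 0.0
grip_force: 1.3
```

```bash
python3 lino.py scene|grep -v tall; python3 - <<'E'
from h import *
p,d=bot.read_camera("scene");C=cam("scene");X=cloud(C,d);b=w2b(X*1000);z=X[...,2]*1000
cv2.imwrite("pics/s6.png",cv2.resize(p[155:235,290:390,::-1],None,fx=7,fy=7,interpolation=cv2.INTER_CUBIC))
m=(z>38.5)&(z<45)&(b[...,0]>-52)&(b[...,0]<230)&(b[...,1]>-80)&(b[...,1]<90)
for x0 in range(-40,160,10):
    k=m&(b[...,0]>=x0)&(b[...,0]<x0+10)
    if k.sum()>3: print(x0,k.sum(),b[k][:,1].min().round(),b[k][:,1].max().round())
E
```

```text
t21.8 tcp [ 623.9 -103.    27.4] yaw 4.3 board [151.3  24.7] F [ 1.8  0.5 -1. ] T [ 0.01 -0.42  0.01] w 0.0 g 1 q6 1.29
lino (array([ 532.5, -112.7]), array([199.2, 119.1]), 5.1) centre b [60.6 10.2] long axis b 8.1 [np.int32(794)]
slot pt b [9.1 2.9]
-40 18 -50.0 54.0
-30 19 -50.0 56.0
-20 29 -56.0 60.0
-10 32 -47.0 58.0
0 33 -52.0 60.0
10 36 -80.0 58.0
20 34 -78.0 59.0
30 28 -69.0 63.0
40 17 14.0 71.0
50 20 4.0 62.0
60 30 -38.0 64.0
70 27 -30.0 66.0
80 31 -40.0 76.0
90 34 -41.0 70.0
100 34 -40.0 73.0
110 34 -36.0 69.0
120 34 -36.0 78.0
130 24 -30.0 74.0
140 16 -32.0 42.0
```

View pics/s6.png

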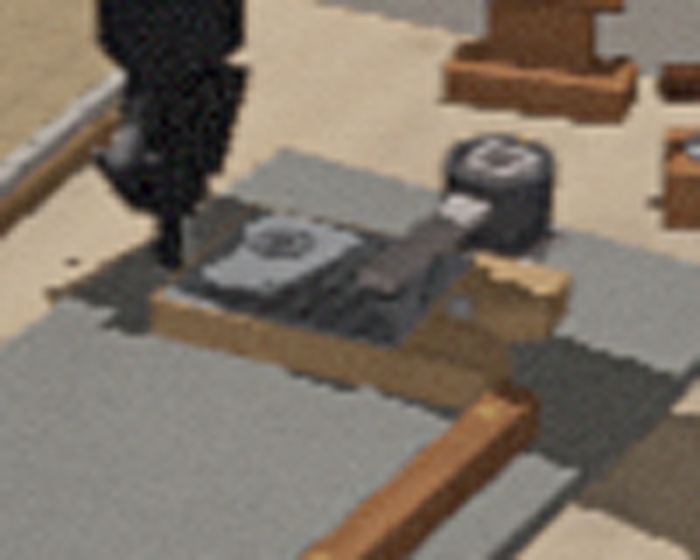

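Request:
step_arm --pt "0 -0.1 0 0 0" --pt "0 -0.1 0 0 0"

```text
time: 22.05
tool_pos: [0.6239, -0.103, 0.0276]
tcp_rot: [3.139, 0.118, 0.004]
wrist_force: [4.8, 0.3, -2.0]
width: 0.001
grip_force: 2.7
```

Request:
step_arm --pt "0 -0.1 0 0 0" --pt "0 -0.1 0 0 0"

```text
time: 22.25
tool_pos: [0.6238, -0.103, 0.028]
tcp_rot: [3.139, 0.118, 0.007]
wrist_force: [6.7, 1.7, -3.7]
width: -0.002
grip_force: 3.5
```

Request:
step_arm --pt "0 -0.1 0 0 0" --pt "0 -0.1 0 0 0"

```text
time: 22.45
tool_pos: [0.6238, -0.1031, 0.0284]
tcp_rot: [3.139, 0.118, 0.01]
wrist_force: [8.7, 1.9, -3.2]
width: 0.002
grip_force: 4.4
```

The block stopped on the pin: 8.7 N with no further motion, and the far end is where a seated slot should put it. Now I move round to its right side for the swing.

```bash
cat >> h.py <<'E'
def arc(th,u=112,v=-66):
    t=np.radians(th); U=np.array([np.cos(t),np.sin(t)]); V=np.array([-U[1],U[0]]); return b2w(*(u*U+v*V))
E
python3 -c "
from h import *
s=st();print(go(arc(7.7,112,-78),110,94.7),go(arc(7.7,112,-78),27,94.7))"
```

```text
t22.4 tcp [ 623.8 -103.1   28.4] yaw 4.3 board [151.2  24.6] F [ 8.7  1.9 -3.2] T [ 0.3  -1.44 -0.06] w 0.2 g 4 q6 1.29
(array([-4.  ,  8.24, -8.18]), 'twist', np.float64(-90.4)) (array([-4.06,  8.24,  0.12]), 'twist', np.float64(-90.4))
```

Request:
step_arm --pt "0 1 0 0 0" --pt "0 1.5 0 -2 0" --pt "0 1.5 0 -5 0" --pt "0 1 2 -8 -8" --pt "0 0 4 -8 -16" --pt "0 -1 6 -8 -24" --pt "0 -2 7 -8 -32" --pt "0 -3 8.2 -8 -40" --pt "0 -3.7 8.2 -8 -48" --pt "0 -3.7 8.2 -8 -56" --pt "0 -3.7 8.2 -8 -64" --pt "0 -3.7 8.2 -8 -72" --pt "0 -3.7 8.2 -8 -80" --pt "0 -3.7 8.2 -8 -88" --pt "0 -3.7 8.2 -8 -90.4" --pt "0 -3.7 8.2 -8 -90.4" --pt "0 -3.7 8.2 -8 -90.4" --pt "0 -3.7 8.2 -8 -90.4"

```text
time: 24.25
tool_pos: [0.5896, -0.1876, 0.107]
tcp_rot: [-2.128, -2.309, 0.001]
wrist_force: [-0.6, 0.1, -0.1]
width: 0.005
grip_force: 0.0
```

```bash
cat > wl.py <<'E'
from h import *
import sys
s=st();p,d=bot.read_camera("wrist");C=cam("wrist",s);X=cloud(C,d);z=X[...,2]*1000;b=w2b(X*1000)
if len(sys.argv)>1: cv2.imwrite(f"pics/{sys.argv[1]}.png",p[:,:,::-1])
m=(z>37)&(z<43)&(b[...,0]>-70)&(b[...,0]<200)&(b[...,1]>-80)&(b[...,1]<170)&(np.hypot(b[...,0],b[...,1])>12)
n,l,stt,ce=cv2.connectedComponentsWithStats(m.astype(np.uint8))
for i in range(1,n):
    if stt[i,4]>200: r=rect(X[l==i]);print(ce[i].round(),stt[i,4],"c",w2b(np.array(r[0])).round(1),r[1],"ang b %.1f"%(r[2]+3),b[l==i].min(0).round(1),b[l==i].max(0).round(1))
E
python3 wl.py w5
```

```text
t24.2 tcp [ 589.6 -187.6  107. ] yaw 94.7 board [121.5 -61.7] F [-0.6  0.1 -0.1] T [ 0.03 -0.05 -0.03] w 0.4 g 0 q6 -0.43
[238.  87.] 41528 c [52.   6.9] [181.2 110.6] ang b 7.5 [-44.2 -59.4] [148.2  72.8]
```

View pics/w5.png

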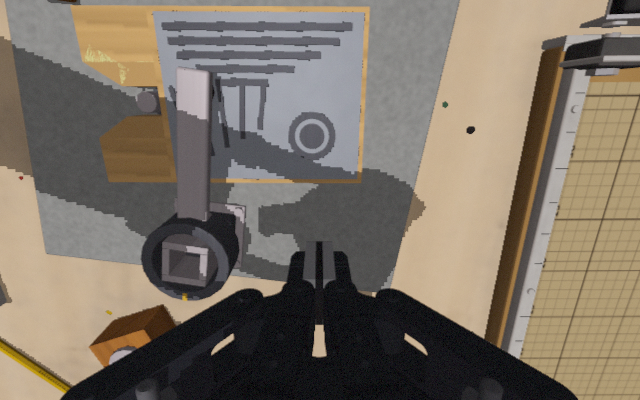

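The wrist view shows the pin inside the slot at (147,101), and the measured slot point is within 0.5 mm of the pin. Now I work out the arc.

```bash
python3 - <<'E'
from h import *
for d in range(0,84,4):
    t=np.radians(d);u=112-d*0.02; print(d,"dx %.2f dy %.2f"%((u*np.sin(t)-66*np.cos(t)+78)/10,(u*np.cos(t)+66*np.sin(t)-112)/10))
E
```

```text
0 dx 1.20 dy 0.00
4 dx 2.00 dy 0.43
8 dx 2.82 dy 0.79
12 dx 3.67 dy 1.10
16 dx 4.53 dy 1.35
20 dx 5.41 dy 1.54
24 dx 6.31 dy 1.67
28 dx 7.20 dy 1.74
32 dx 8.10 dy 1.74
36 dx 9.00 dy 1.68
40 dx 9.89 dy 1.56
44 dx 10.77 dy 1.38
48 dx 11.64 dy 1.13
52 dx 12.48 dy 0.83
56 dx 13.30 dy 0.47
60 dx 14.10 dy 0.06
64 dx 14.86 dy -0.41
68 dx 15.59 dy -0.94
72 dx 16.28 dy -1.51
76 dx 16.92 dy -2.12
80 dx 17.53 dy -2.78
```

Request:
step_arm --pt "0 0 0 4 0" --pt "0 0 0 7 0" --pt "0 0 0 8 0" --pt "0 0 0 8 0" --pt "0 0.6 0 8 0" --pt "0 1.2 0 8 0" --pt "0 1.6 0.2 8 -2" --pt "0 2 0.43 8 -4" --pt "0 2.4 0.6 8 -6" --pt "0 2.82 0.79 8 -8" --pt "0 3.67 1.1 8 -12" --pt "0 4.53 1.35 8 -16" --pt "0 5.41 1.54 8 -20" --pt "0 6.31 1.67 8 -24" --pt "0 7.2 1.74 8 -28" --pt "0 8.1 1.74 8 -32" --pt "0 9 1.68 8 -36" --pt "0 9.89 1.56 8 -40" --pt "0 9.89 1.56 8 -40"

```text
time: 26.2
tool_pos: [0.5971, -0.0865, 0.0272]
tcp_rot: [-1.206, -2.9, -0.001]
wrist_force: [-0.3, 0.1, -0.2]
width: -0.002
grip_force: 0.0
```

```bash
python3 wl.py
```

```text
t26.2 tcp [597.1 -86.5  27.2] yaw 134.8 board [123.7  39.7] F [-0.3  0.1 -0.2] T [-0.01  0.02 -0.02] w -0.2 g 0 q6 -0.97
[210. 116.] 86373 c [37.3 37.4] [180.5 104.3] ang b 47.4 [-40.1 -63.6] [135.4 138.6]
```

Request:
step_arm --pt "0 0.8 0.41 0 -4" --pt "0 1.62 0.76 0 -8" --pt "0 2.47 1.06 0 -12" --pt "0 3.33 1.3 0 -16" --pt "0 4.21 1.49 0 -20" --pt "0 5.11 1.61 0 -24" --pt "0 6 1.67 0 -28" --pt "0 6.9 1.67 0 -32" --pt "0 7.8 1.6 0 -36" --pt "0 8.25 1.55 0 -38" --pt "0 8.25 1.55 0 -38" --pt "0 8.25 1.55 0 -38"

```text
time: 27.45
tool_pos: [0.5499, -0.0184, 0.027]
tcp_rot: [-0.202, -3.134, -0.0]
wrist_force: [-0.7, -0.4, -0.5]
width: 0.0
grip_force: 0.0
```

```bash
python3 wl.py; python3 -c "
from h import *
print(go(arc(90,109,-66),27,177))"
```

```text
t27.4 tcp [549.9 -18.4  27. ] yaw 172.6 board [ 72.9 105.2] F [-0.7 -0.4 -0.5] T [-0.04  0.01 -0.04] w 0.0 g 0 q6 -1.52
[213. 116.] 87984 c [ 9.1 53.9] [174.8 108.2] ang b 85.5 [-49.2 -35.2] [ 68.4 145. ]
(array([0.74, 0.33, 0.  ]), 'twist', np.float64(-4.4))
```

Request:
step_arm --pt "0 0.4 0.2 0 -2" --pt "0 0.75 0.3 0 -4.4" --pt "0 0.75 0.3 0 -4.4"

```text
time: 27.8
tool_pos: [0.5446, -0.0143, 0.0277]
tcp_rot: [0.08, 3.138, 0.001]
wrist_force: [3.2, 2.5, -1.0]
width: -0.004
grip_force: 1.5
```

Request:
step_arm --pt "0 0.15 -0.05 0 0" --pt "0 0.15 -0.05 0 0"

```text
time: 28.0
tool_pos: [0.5446, -0.0146, 0.0282]
tcp_rot: [0.082, 3.135, 0.001]
wrist_force: [6.2, 3.0, -1.7]
width: -0.001
grip_force: 3.0
```

Request:
step_arm --pt "0 0.15 -0.05 0 0" --pt "0 0.15 -0.05 0 0"

```text
time: 28.2
tool_pos: [0.5446, -0.0149, 0.0289]
tcp_rot: [0.083, 3.132, 0.002]
wrist_force: [7.6, 3.9, -1.1]
width: 0.001
grip_force: 4.1
```

```bash
python3 wl.py
```

```text
t28.2 tcp [544.6 -14.9  28.9] yaw 177.0 board [ 67.5 108.5] F [ 7.6  3.9 -1.1] T [ 0.66 -1.43 -0.07] w 0.1 g 4 q6 -1.59
[217. 115.] 87446 c [ 3.8 54. ] [175.8 105. ] ang b 88.3 [-46.5 -34.6] [ 58.3 143.2]
```

```bash
python3 -c "
from h import *
print(go((433,-347),190,29.6))"
```

```text
(array([  9.26, -33.73, -16.24]), 'twist', np.float64(147.4))
```

Request:
step_arm --pt "0 -1 0 0 0" --pt "0 -2 0 -1 0" --pt "0 -2 0 -5 0" --pt "0 -2 0 -9 0" --pt "2 -1 -2 -13 8" --pt "4 0 -5 -16 16" --pt "8.5 1 -8 -16 24" --pt "8.5 2 -11 -16 32" --pt "8.5 3 -14 -16 40" --pt "8.5 4 -17 -16 48" --pt "8.5 5 -20 -16 56" --pt "8.5 6 -23 -16 64" --pt "8.5 7 -26 -16 72" --pt "8.5 8 -29 -16 80" --pt "8.5 9 -32 -16 88" --pt "8.5 9.2 -33.7 -16 96" --pt "8.5 9.2 -33.7 -16 104" --pt "8.5 9.2 -33.7 -16 112" --pt "8.5 9.2 -33.7 -16 120" --pt "8.5 9.2 -33.7 -16 128"

```text
time: 30.25
tool_pos: [0.4309, -0.3476, 0.1875]
tcp_rot: [-2.861, -1.295, 0.002]
wrist_force: [-0.1, 0.3, -0.1]
width: 0.992
grip_force: 0.0
```

Request:
step_arm --pt "8.5 0 0 0 8" --pt "8.5 0 0 0 16" --pt "8.5 0 0 0 19.4" --pt "8.5 0 0 0 19.4" --pt "8.5 0 0 0 19.4"

```text
time: 30.75
tool_pos: [0.4312, -0.3474, 0.1875]
tcp_rot: [-3.036, -0.807, 0.001]
wrist_force: [-0.1, 0.3, 0.9]
width: 0.995
grip_force: 0.0
```

```bash
cat > fin.py <<'E'
from h import *
import sys
s=st()
p,d=bot.read_camera("top");C=cam("top");X=cloud(C,d);z=X[...,2]*1000;b=w2b(X*1000)
if len(sys.argv)>1: cv2.imwrite(f"pics/{sys.argv[1]}.png",cv2.resize(p[180:270,290:450,::-1],None,fx=5,fy=5,interpolation=cv2.INTER_CUBIC))
m=(z>36)&(z<42)&(b[...,0]>-52)&(b[...,0]<80)&(b[...,1]>-80)&(b[...,1]<170)
n,l,stt,ce=cv2.connectedComponentsWithStats(m.astype(np.uint8)); i=1+np.argmax(stt[1:,4]); r=rect(X[l==i]); print("lino",r,w2b(np.array(r[0])).round(1),b[l==i].min(0).round(1),b[l==i].max(0).round(1))
m=(z>41.5)&(z<48)&(b[...,0]<-50)&(b[...,0]>-85)&(b[...,1]>40)&(b[...,1]<410)
r=rect(X[m]);print("fence",r,w2b(np.array(r[0])).round(1))
# far long edge of block and fence face: line fits, column by column
for nm,lo,hi,zl,zh,y0,y1 in(("far edge",20,80,36,42,40,135),("fence far edge",-80,-40,41.5,48,60,380)):
    P=[]
    for y in range(y0,y1,4):
        k=(abs(b[...,1]-y)<2)&(b[...,0]>lo)&(b[...,0]<hi)&(z>zl)&(z<zh)
        if k.any(): P.append((y,b[k][:,0].max()))
    P=np.array(P); f=np.polyfit(P[:,0],P[:,1],1); print(nm,"slope deg %.2f"%np.degrees(np.arctan(f[0])),"x at 90: %.1f"%np.polyval(f,90))
E
python3 fin.py t6
```

```text
t30.8 tcp [ 431.2 -347.4  187.5] yaw 29.8 board [ -28.3 -229.5] F [-0.1  0.3  0.9] T [-0.03 -0.01 -0.01] w 85.0 g 0 q6 0.33
lino (array([474.6, -68.5]), array([179.5, 108.7]), 85.2) [ 0.4 51.3] [-52. -39.] [ 57.1 142.3]
fence (array([419.1, 105. ]), array([353.1,  27.7]), 87.1) [-64.1 221.6]
far edge slope deg 2.24 x at 90: 54.5
fence far edge slope deg -2.20 x at 90: -49.2
```

View pics/t6.png

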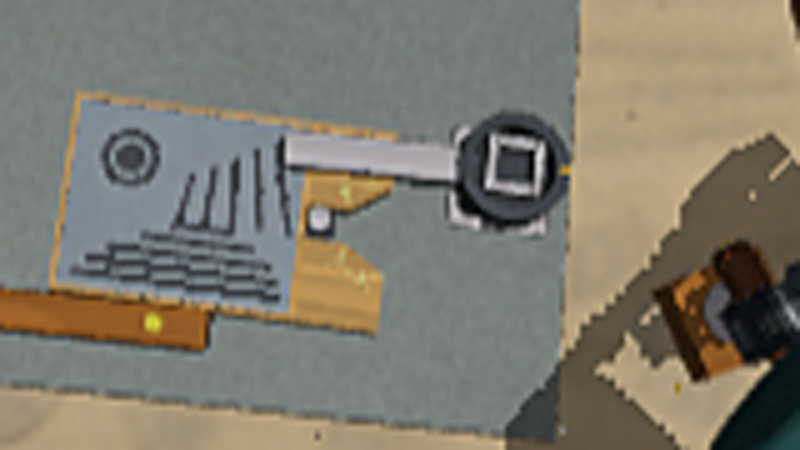

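The view shows the pin in the slot at (320,218). The block's near edge runs about 2° off the fence line, because my inward bias held it back. Before locking I press again, purely square to the fence and farther out along the block.

```bash
python3 -c "
from h import *
print(go(b2w(80,126),110,-3),go(b2w(80,126),27,-3))"
```

```text
(array([ 28.35, -24.02,   7.74]), 'twist', np.float64(32.8)) (array([ 28.35, -24.02,  16.04]), 'twist', np.float64(32.8))
```

Request:
step_arm --pt "4 3 -3 0 6" --pt "0 6 -5.5 0 12" --pt "0 9.5 -8 1 18" --pt "0 13 -11 2 24" --pt "0 17 -14 3 30" --pt "0 20 -17 4 32.8" --pt "0 23 -20 5 32.8" --pt "0 26 -22 6 32.8" --pt "0 28.3 -24 8 32.8" --pt "0 28.3 -24 10 32.8" --pt "0 28.3 -24 13 32.8" --pt "0 28.3 -24 15.5 32.8" --pt "0 28.3 -24 16 32.8" --pt "0 28.3 -24 16 32.8" --pt "0 28.3 -24 16 32.8"

```text
time: 32.3
tool_pos: [0.5593, 0.0014, 0.0286]
tcp_rot: [3.14, -0.084, 0.003]
wrist_force: [-0.1, 0.6, 0.2]
width: -0.005
grip_force: 0.0
```

```bash
python3 -c "
from h import *
s=st();print(go(b2w(66,126),27,-3))"
```

```text
t32.3 tcp [559.3   1.4  28.6] yaw -3.1 board [ 81.4 125.5] F [-0.1  0.6  0.2] T [-0.06  0.01 -0.03] w -0.4 g 0 q6 1.58
(array([-1.54, -0.05,  0.15]), 'twist', np.float64(-0.1))
```

Request:
step_arm --pt "0 -0.4 0 0.1 0" --pt "0 -0.8 0 0.1 0" --pt "0 -1.1 0 0.1 0" --pt "0 -1.1 0 0.1 0"

```text
time: 32.7
tool_pos: [0.5467, 0.0021, 0.0267]
tcp_rot: [-3.14, 0.085, -0.0]
wrist_force: [0.3, 0.4, -0.7]
width: 0.003
grip_force: 0.0
```

Request:
step_arm --pt "0 -0.2 0 0 0" --pt "0 -0.2 0 0 0"

```text
time: 32.9
tool_pos: [0.546, 0.0024, 0.0268]
tcp_rot: [-3.14, 0.085, -0.003]
wrist_force: [1.4, 0.5, -0.1]
width: 0.002
grip_force: 0.8
```

Request:
step_arm --pt "0 -0.2 0 0 0" --pt "0 -0.2 0 0 0"

```text
time: 33.1
tool_pos: [0.5455, 0.0028, 0.0271]
tcp_rot: [-3.139, 0.085, -0.008]
wrist_force: [4.8, 2.7, -1.5]
width: -0.0
grip_force: 2.5
```

Request:
step_arm --pt "0 -0.2 0 0 0" --pt "0 -0.2 0 0 0"

```text
time: 33.3
tool_pos: [0.5452, 0.0033, 0.0278]
tcp_rot: [-3.139, 0.086, -0.013]
wrist_force: [7.6, 3.9, -1.0]
width: -0.001
grip_force: 3.7
```

```bash
python3 -c "
from h import *
s=st()"
```

```text
t33.3 tcp [545.2   3.3  27.8] yaw -3.1 board [ 67.2 126.6] F [ 7.6  3.9 -1. ] T [ 0.65 -1.25 -0.06] w -0.1 g 4 q6 1.58
```

Request:
step_arm --pt "0 -0.2 -0.2 0 0" --pt "0 -0.2 -0.2 0 0"

```text
time: 33.5
tool_pos: [0.5441, 0.0053, 0.0281]
tcp_rot: [-3.139, 0.085, -0.015]
wrist_force: [8.9, 3.6, -1.5]
width: -0.0
grip_force: 4.4
```

Request:
step_arm --pt "0 -0.2 -0.1 0 0" --pt "0 -0.2 -0.1 0 0"

```text
time: 33.7
tool_pos: [0.544, 0.0056, 0.0289]
tcp_rot: [3.14, -0.084, 0.021]
wrist_force: [11.6, 0.0, -1.9]
width: -0.001
grip_force: 5.8
```

Request:
step_arm --pt "0 -0.2 0 0 0" --pt "0 -0.2 0 0 0"

```text
time: 33.9
tool_pos: [0.5441, 0.0055, 0.0297]
tcp_rot: [-3.14, 0.085, -0.028]
wrist_force: [14.2, 0.2, -3.8]
width: 0.001
grip_force: 7.3
```

```bash
python3 -c "
from h import *
s=st()"; python3 lino.py scene s7|grep lino
```

```text
t33.9 tcp [544.1   5.5  29.7] yaw -3.1 board [ 65.9 128.9] F [14.2  0.2 -3.8] T [ 0.04 -2.44 -0.01] w 0.1 g 7 q6 1.59
lino (array([484.1, -64.2]), array([185.5, 123.8]), 86.6) centre b [ 9.7 56.1] long axis b 89.6 [np.int32(859)]
```

Now it stops at 65.9 mm, which is the home value, at 14 N. I retreat to the key and check from the top.

Request:
step_arm --pt "0 1 0 0 0" --pt "0 3 0 0 0" --pt "0 3.3 0 -3 0" --pt "0 3 0 -8 0" --pt "2 2 3 -12 -4" --pt "4 0.5 7 -16 -8" --pt "8.5 -1 11 -16 -12" --pt "8.5 -3 15 -16 -16" --pt "8.5 -5 19 -16 -20" --pt "8.5 -7 23 -16 -24" --pt "8.5 -9 27 -16 -28" --pt "8.5 -11 31 -16 -32.7" --pt "8.5 -12.4 34.5 -16 -32.7" --pt "8.5 -12.4 34.5 -16 -32.7" --pt "8.5 -12.4 34.5 -16 -32.7" --pt "8.5 -12.4 34.5 -16 -32.7"

```text
time: 35.55
tool_pos: [0.3929, -0.331, 0.1857]
tcp_rot: [-3.035, -0.803, 0.001]
wrist_force: [1.0, 0.9, -0.6]
width: 0.996
grip_force: 0.0
```

```bash
python3 fin.py t7; python3 - <<'E'
from h import *
s=bot.read_state();p,d=bot.read_camera("wrist");C=cam("wrist",s);X=cloud(C,d);z=X[...,2]*1000
m=(abs(z-87)<7)&(abs(X[...,0]-.433)<.08)&(abs(X[...,1]+.347)<.08)
n,l,stt,ce=cv2.connectedComponentsWithStats(m.astype(np.uint8))
for i in range(1,n):
    if stt[i,4]>150: print("key?",ce[i].round(),stt[i,4],rect(X[l==i]),np.median(z[l==i]).round(1))
m=(abs(z-33)<4)&(abs(X[...,0]-.433)<.08)&(abs(X[...,1]+.347)<.08)
print("stand",m.sum(),rect(X[m]))
print(go((433,-347),187,29.7))
cv2.imwrite("pics/w8.png",p[:,:,::-1])
E
```

```text
t35.5 tcp [ 392.9 -331.   185.7] yaw 29.6 board [ -67.5 -215.2] F [ 1.   0.9 -0.6] T [-0.01  0.05  0.02] w 85.0 g 0 q6 0.30
lino (array([476. , -66.8]), array([180.1, 107.3]), 86.9) [ 1.7 53.1] [-52. -37.] [ 55.3 143.1]
fence (array([418.8, 103.6]), array([356.2,  27.1]), 87.2) [-64.3 220.2]
far edge slope deg -0.42 x at 90: 53.4
fence far edge slope deg -2.43 x at 90: -48.7
key? [361. 164.] 1901 (array([ 433.3, -348.4]), array([68.5, 20.2]), 29.1) 86.0
stand 1567 (array([ 433.8, -348.2]), array([56.4, 56.2]), 24.5)
(array([ 2.64,  3.37, -0.11]), 'twist', np.float64(0.0))
```

The lino edge is now at 86.9° and the fence at 87.1°, so it is flush. The block may have been dragged about 1 mm off the slot bottom, so I press its left end towards the pin to make sure.

```bash
python3 -c "
from h import *
print(go(b2w(-5,172),110,87),go(b2w(-5,172),27,87))"
```

```text
(array([ 26.13, -29.19,   7.63]), 'twist', np.float64(-57.3)) (array([ 26.13, -29.19,  15.93]), 'twist', np.float64(-57.3))
```

Request:
step_arm --pt "4 3 -3.3 0 -7" --pt "0 6 -6.6 0 -14" --pt "0 9 -10 0 -21" --pt "0 12 -13.3 0 -28" --pt "0 15 -16.6 0 -35" --pt "0 18 -20 0 -42" --pt "0 21 -23.3 2 -49" --pt "0 24 -26.6 4 -57.3" --pt "0 26.1 -29.2 6 -57.3" --pt "0 26.1 -29.2 9 -57.3" --pt "0 26.1 -29.2 12 -57.3" --pt "0 26.1 -29.2 15 -57.3" --pt "0 26.1 -29.2 15.8 -57.3" --pt "0 26.1 -29.2 15.8 -57.3" --pt "0 26.1 -29.2 15.8 -57.3"

```text
time: 37.15
tool_pos: [0.4765, 0.0512, 0.0294]
tcp_rot: [2.279, 2.161, 0.002]
wrist_force: [0.9, -0.4, 0.5]
width: -0.002
grip_force: 0.0
```

```bash
python3 -c "
from h import *
s=st();print(go(b2w(-5,153),27,87))"
```

```text
t37.1 tcp [476.5  51.2  29.4] yaw 87.0 board [ -3.9 170.9] F [ 0.9 -0.4  0.5] T [-0.03  0.   -0.05] w -0.1 g 0 q6 0.11
(array([-1.79, -0.11,  0.24]), 'twist', np.float64(-0.0))
```

Request:
step_arm --pt "0 -0.5 0 0.2 0" --pt "0 -1 0 0.2 0" --pt "0 -1.5 0 0.2 0" --pt "0 -1.7 0 0.2 0" --pt "0 -1.7 0 0.2 0"

```text
time: 37.65
tool_pos: [0.4752, 0.0334, 0.0268]
tcp_rot: [2.281, 2.159, 0.002]
wrist_force: [0.7, -0.3, 0.8]
width: -0.001
grip_force: 0.1
```

Request:
step_arm --pt "0 -0.15 0 0 0" --pt "0 -0.15 0 0 0"

```text
time: 37.85
tool_pos: [0.475, 0.0327, 0.0267]
tcp_rot: [-2.281, -2.16, -0.002]
wrist_force: [0.2, 4.7, 2.0]
width: -0.0
grip_force: 2.0
```

Request:
step_arm --pt "0 -0.15 0 0 0" --pt "0 -0.15 0 0 0"

```text
time: 38.05
tool_pos: [0.475, 0.0326, 0.0267]
tcp_rot: [-2.281, -2.158, -0.005]
wrist_force: [0.1, 9.6, 3.5]
width: -0.002
grip_force: 5.1
```

Request:
step_arm --pt "0 -0.15 0 0 0" --pt "0 -0.15 0 0 0"

```text
time: 38.25
tool_pos: [0.475, 0.0325, 0.0267]
tcp_rot: [-2.281, -2.156, -0.007]
wrist_force: [1.1, 16.1, 2.6]
width: 0.003
grip_force: 8.2
```

```bash
python3 -c "
from h import *
s=st();print(go((433,-348),187,29.1))"
```

```text
t38.2 tcp [475.   32.5  26.7] yaw 86.8 board [ -4.4 152.1] F [ 1.1 16.1  2.6] T [ 2.67 -0.11 -0.04] w 0.2 g 8 q6 0.06
(array([-38.13,  -2.05, -16.24]), 'twist', np.float64(57.7))
```

It is seated: blocked at 152 mm, with the force rising to 16 N. Now to the key.

Request:
step_arm --pt "0 1 0 0 0" --pt "0 2 0 -2 0" --pt "0 2 0 -6 0" --pt "0 2 0 -10 0" --pt "2 0 0 -14 6" --pt "4 -4 0 -16 12" --pt "8.5 -8 0 -16 18" --pt "8.5 -12 0 -16 24" --pt "8.5 -16 0 -16 30" --pt "8.5 -20 -0.5 -16 36" --pt "8.5 -24 -1 -16 42" --pt "8.5 -28 -1.5 -16 48" --pt "8.5 -32 -2 -16 54" --pt "8.5 -36 -2 -16 57.7" --pt "8.5 -37.8 -2 -16 57.7" --pt "8.5 -37.8 -2 -16 57.7" --pt "8.5 -37.8 -2 -16 57.7" --pt "8.5 -37.8 -2 -16 57.7"

```text
time: 40.05
tool_pos: [0.434, -0.3456, 0.1858]
tcp_rot: [-3.038, -0.794, 0.001]
wrist_force: [-0.8, 0.3, 0.1]
width: 0.995
grip_force: 0.0
```

```bash
python3 fin.py; python3 -c "
from h import *
s=st();print(go((433.3,-348.2),64,29.1))"
```

```text
t40.0 tcp [ 434.  -345.6  185.8] yaw 29.3 board [ -25.6 -227.5] F [-0.8  0.3  0.1] T [-0.04  0.03  0.06] w 85.0 g 0 q6 0.34
lino (array([476. , -68.6]), array([179.6, 107.6]), 87.1) [ 1.8 51.3] [-52.  -38.6] [ 55.6 141.2]
fence (array([418.5, 106.2]), array([350.2,  26.2]), 87.3) [-64.8 222.8]
far edge slope deg 0.20 x at 90: 53.6
fence far edge slope deg -1.68 x at 90: -51.3
t40.1 tcp [ 434.2 -345.6  186. ] yaw 29.3 board [ -25.4 -227.5] F [0.6 1.  0.4] T [ 0.06 -0.05  0.01] w 85.1 g 0 q6 0.34
(array([-0.2,  0.2, 12.2]), 'twist', np.float64(0.2))
```

Request:
step_arm --force 80 --pt "8.5 -0.2 0.2 4 0" --pt "8.5 -0.2 0.2 8 0" --pt "8.5 -0.2 0.2 11 0" --pt "8.5 -0.2 0.2 12.5 0" --pt "8.5 -0.2 0.2 12.8 0" --pt "8.5 -0.2 0.2 12.8 0" --pt "1 -0.2 0.2 12.8 0" --pt "1 -0.2 0.2 12.8 0" --pt "1 -0.2 0.2 12.8 0" --pt "1 -0.2 0.2 12.8 0" --pt "1 -0.2 0.2 12.8 0" --pt "1 -0.2 0.2 12.8 0" --pt "1 -0.2 0.2 12.8 0" --pt "1 -0.2 0.2 12.8 0"

```text
time: 41.5
tool_pos: [0.4336, -0.3501, 0.059]
tcp_rot: [3.039, 0.792, 0.001]
wrist_force: [-1.4, 0.8, 5.5]
width: 0.217
grip_force: 78.6
```

```bash
python3 -c "
from h import *
s=st()"
```

```text
t41.5 tcp [ 433.6 -350.1   59. ] yaw 29.2 board [ -25.8 -232.1] F [-1.4  0.8  5.5] T [ 0.15  0.22 -0.02] w 18.5 g 79 q6 0.34
```

Request:
step_arm --pt "1 0 0 -1 0" --pt "1 0 0 -3 0" --pt "1 0 0 -6 0" --pt "1 0 0 -9 0" --pt "1 0 0 -11 0" --pt "1 0 0 -11 0"

```text
time: 42.1
tool_pos: [0.4353, -0.3515, 0.1722]
tcp_rot: [3.034, 0.791, 0.006]
wrist_force: [0.8, -0.2, -1.4]
width: 0.217
grip_force: 78.2
```

```bash
python3 -c "
from h import *
s=st();print(b2w(35,-100),go(b2w(35,-100),170,87))"
```

```text
t42.1 tcp [ 435.3 -351.5  172.2] yaw 29.2 board [ -24.  -233.4] F [ 0.8 -0.2 -1.4] T [-0.05 -0.08 -0.  ] w 18.5 g 78 q6 0.34
[ 501.21843809 -221.39471194] (array([12.1 , -8.14,  0.19]), 'twist', np.float64(-57.8))
```

Request:
step_arm --pt "1 3 -2 0 -8" --pt "1 6 -4 0 -16" --pt "1 9 -6 0 -24" --pt "1 11 -7.5 0 -32" --pt "1 12.1 -8.1 0 -40" --pt "1 12.1 -8.1 0 -48" --pt "1 12.1 -8.1 0 -56" --pt "1 12.1 -8.1 0 -57.8" --pt "1 12.1 -8.1 0 -57.8" --pt "1 12.1 -8.1 0 -57.8" --pt "1 12.1 -8.1 0 -57.8"

```text
time: 43.2
tool_pos: [0.499, -0.2199, 0.1675]
tcp_rot: [-2.279, -2.161, 0.001]
wrist_force: [-0.4, 0.1, -0.9]
width: 0.221
grip_force: 78.3
```

```bash
python3 - <<'E'
from h import *
s=st();p,d=bot.read_camera("wrist");C=cam("wrist",s);X=cloud(C,d);z=X[...,2]*1000;t=s["tool_pos"]*1000
cv2.imwrite("pics/w9.png",p[:,:,::-1])
r=np.hypot(X[...,0]*1000-t[0],X[...,1]*1000-t[1])
m=(z>65)&(z<75)&(r<60);print("housing",m.sum(),rect(X[m]),np.median(z[m]),(X[m]*1000).min(0).round(1),(X[m]*1000).max(0).round(1))
h=t[2]
for a,bb in((-53,-40),(-40,-26),(-26,-18),(-12,8)):
    m=(z>h+a)&(z<h+bb)&(r<50)
    if m.sum()>5: print(a,bb,m.sum(),(X[m]*1000).min(0).round(1)-t,(X[m]*1000).max(0).round(1)-t)
E
```

```text
t43.2 tcp [ 499.  -219.9  167.5] yaw 87.0 board [ 32.7 -98.6] F [-0.4  0.1 -0.9] T [-0.07  0.04 -0.  ] w 18.9 g 78 q6 -0.41
housing 1796 (array([ 503.2, -216.3]), array([59.2, 49. ]), -8.5) 68.78513091664902 [ 472.9 -243.6   65.1] [ 531.9 -191.6   71.9]
-26 -18 221 [-17.29028343  -1.17950693 -24.83270366] [ 17.60971657  13.52049307 -18.63270366]
-12 8 110 [-20.49028343   5.72049307   2.16729634] [22.20971657 12.42049307  7.96729634]
```

View pics/w9.png

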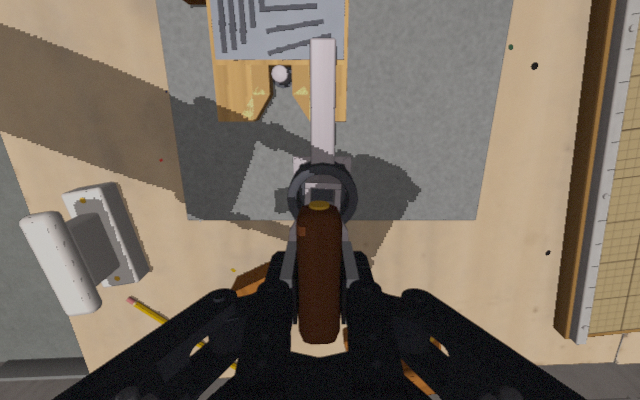

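```bash
python3 - <<'E'
from h import *
s=st();p,d=bot.read_camera("wrist");C=cam("wrist",s);X=cloud(C,d);z=X[...,2]*1000;t=s["tool_pos"]*1000
r=np.hypot(X[...,0]*1000-t[0],X[...,1]*1000-t[1]);h=t[2]
hs=cv2.cvtColor(p,cv2.COLOR_RGB2HSV)
m=(z>h+15)&(z<h+40)&(r<45)&(hs[...,1]>90)
print("bar",m.sum(),rect(X[m])[0]-t[:2],rect(X[m])[1:],(np.median(z[m])-h).round(1),(X[m]*1000).min(0).round(1)-t,(X[m]*1000).max(0).round(1)-t)
# flange lateral profile
m=(z>h-26)&(z<h-17)&(r<30); B=X[m]*1000-t
for a in range(-18,18,3):
    k=(B[:,0]>=a)&(B[:,0]<a+3)
    if k.any(): print(a,k.sum(),B[k][:,1].max().round(1),B[k][:,1].min().round(1))
E
```

```text
t43.2 tcp [ 499.1 -220.   167.8] yaw 87.0 board [ 32.8 -98.7] F [ 0.8  0.9 -1.9] T [-0.03  0.02  0.01] w 19.0 g 78 q6 -0.41
bar 6176 [1.69075989 2.30515985] (array([65.1, 43.7]), -67.9) 27.1 [-24.30924011 -32.19484015  15.03216564] [23.69075989 36.40515985 39.93216564]
-18 37 8.7 0.4
-15 85 13.2 0.4
-12 1 13.3 13.3
12 22 11.6 -0.7
15 76 9.2 -1.2
```

Request:
step_arm --pt "1 -0.19 0.27 1 0" --pt "1 -0.19 0.27 2.5 0" --pt "1 -0.19 0.27 4 0" --pt "1 -0.19 0.27 4.8 0" --pt "1 -0.19 0.27 4.8 0" --pt "1 -0.19 0.27 4.8 0"

```text
time: 43.9
tool_pos: [0.5017, -0.2219, 0.1197]
tcp_rot: [-2.278, -2.162, 0.001]
wrist_force: [-0.4, 0.0, 0.1]
width: 0.221
grip_force: 78.3
```

Request:
step_arm --pt "1 0 0 0.3 0" --pt "1 0 0 0.6 0" --pt "1 0 0 0.9 0" --pt "1 0 0 0.9 0"

```text
time: 44.3
tool_pos: [0.5017, -0.2219, 0.1109]
tcp_rot: [-2.278, -2.162, 0.0]
wrist_force: [-0.7, 0.3, -1.5]
width: 0.223
grip_force: 78.3
```

```bash
python3 -c "
from h import *
s=st()"
```

```text
t44.3 tcp [ 501.7 -221.9  110.9] yaw 87.0 board [  35.5 -100.5] F [-0.7  0.3 -1.5] T [ 0.   -0.03  0.01] w 19.0 g 78 q6 -0.41
```

The pilot is in the socket, 10 mm deep with no contact force. I lower it to the flange.

Request:
step_arm --pt "1 0 0 0.4 0" --pt "1 0 0 0.8 0" --pt "1 0 0 1.2 0" --pt "1 0 0 1.4 0" --pt "1 0 0 1.4 0" --pt "1 0 0 1.4 0"

```text
time: 44.9
tool_pos: [0.502, -0.2221, 0.0972]
tcp_rot: [-2.278, -2.163, 0.0]
wrist_force: [-0.3, 0.5, -0.9]
width: 0.221
grip_force: 78.3
```

```bash
python3 -c "
from h import *
s=st()"
```

```text
t44.9 tcp [ 502.  -222.1   97.2] yaw 87.0 board [  35.8 -100.6] F [-0.3  0.5 -0.9] T [ 0.   -0.02  0.01] w 18.8 g 78 q6 -0.41
```

Request:
step_arm --force 110 --pt "1 0 0 0 0" --pt "1 0 0 0 5" --pt "1 0 0 0 10" --pt "1 0 0 0 15" --pt "1 0 0 0 20" --pt "1 0 0 0 25" --pt "1 0 0 0 30" --pt "1 0 0 0 35" --pt "1 0 0 0 40" --pt "1 0 0 0 45" --pt "1 0 0 0 50" --pt "1 0 0 0 55" --pt "1 0 0 0 60" --pt "1 0 0 0 60"

```text
time: 46.3
tool_pos: [0.5018, -0.2222, 0.0975]
tcp_rot: [3.054, 0.734, -0.001]
wrist_force: [-1.3, 0.0, 0.2]
width: 0.218
grip_force: 109.8
```

```bash
python3 -c "
from h import *
s=st()"
```

```text
t46.3 tcp [ 501.8 -222.2   97.5] yaw 27.0 board [  35.6 -100.8] F [-1.3  0.   0.2] T [-0.14  0.29 -0.02] w 18.6 g 110 q6 0.64
```

Request:
step_arm --pt "1 0 0 0 4" --pt "1 0 0 0 8" --pt "1 0 0 0 12" --pt "1 0 0 0 16" --pt "1 0 0 0 16"

```text
time: 46.8
tool_pos: [0.5018, -0.2223, 0.0975]
tcp_rot: [3.127, 0.305, -0.001]
wrist_force: [-2.1, -1.1, 0.4]
width: 0.212
grip_force: 109.9
```

```bash
python3 -c "
from h import *
s=st()"
```

```text
t46.8 tcp [ 501.8 -222.3   97.5] yaw 11.1 board [  35.6 -100.8] F [-2.1 -1.1  0.4] T [-0.12  0.35  0.07] w 18.1 g 110 q6 0.91
```

Request:
step_arm --pt "1 0 0 0 4" --pt "1 0 0 0 8" --pt "1 0 0 0 10" --pt "1 0 0 0 10"

```text
time: 47.2
tool_pos: [0.5018, -0.2223, 0.0975]
tcp_rot: [3.141, 0.032, -0.001]
wrist_force: [-2.9, -1.8, 0.8]
width: 0.215
grip_force: 110.0
```

```bash
python3 -c "
from h import *
s=st()"
```

```text
t47.2 tcp [ 501.8 -222.3   97.5] yaw 1.2 board [  35.6 -100.8] F [-2.9 -1.8  0.8] T [-0.17  0.41  0.16] w 18.4 g 110 q6 1.09
```

Request:
step_arm --pt "1 0 0 0 2" --pt "1 0 0 0 4" --pt "1 0 0 0 4"

```text
time: 47.5
tool_pos: [0.5017, -0.2222, 0.0974]
tcp_rot: [3.14, -0.078, -0.001]
wrist_force: [-2.5, -0.9, 1.9]
width: 0.213
grip_force: 110.1
```

```bash
python3 -c "
from h import *
s=st()"
```

```text
t47.5 tcp [ 501.7 -222.2   97.4] yaw -2.8 board [  35.6 -100.8] F [-2.5 -0.9  1.9] T [-0.24  0.58  0.14] w 18.2 g 110 q6 1.16
```

Request:
step_arm --pt "1 0 0 0 2" --pt "1 0 0 0 4" --pt "1 0 0 0 4"

```text
time: 47.8
tool_pos: [0.5018, -0.2222, 0.0974]
tcp_rot: [3.136, -0.188, -0.001]
wrist_force: [-4.4, -0.7, 1.1]
width: 0.209
grip_force: 110.1
```

```bash
python3 -c "
from h import *
s=st()"
```

```text
t47.8 tcp [ 501.8 -222.2   97.4] yaw -6.8 board [  35.6 -100.8] F [-4.4 -0.7  1.1] T [-0.29  0.65  0.16] w 17.9 g 110 q6 1.23
```

Request:
step_arm --pt "1 0 0 0 2" --pt "1 0 0 0 4" --pt "1 0 0 0 4"

```text
time: 48.1
tool_pos: [0.5017, -0.2222, 0.0974]
tcp_rot: [3.127, -0.296, -0.001]
wrist_force: [-4.4, -1.2, 2.4]
width: 0.213
grip_force: 110.2
```

```bash
python3 -c "
from h import *
s=st()"
```

```text
t48.1 tcp [ 501.7 -222.2   97.4] yaw -10.8 board [  35.6 -100.8] F [-4.4 -1.2  2.4] T [-0.29  0.72  0.32] w 18.2 g 110 q6 1.30
```

Request:
step_arm --pt "1 0 0 0 2" --pt "1 0 0 0 4" --pt "1 0 0 0 4"

```text
time: 48.4
tool_pos: [0.5017, -0.2222, 0.0973]
tcp_rot: [3.115, -0.406, -0.001]
wrist_force: [-4.3, -1.1, 1.2]
width: 0.214
grip_force: 110.2
```

```bash
python3 -c "
from h import *
s=st()"
```

```text
t48.4 tcp [ 501.7 -222.2   97.3] yaw -14.9 board [  35.6 -100.7] F [-4.3 -1.1  1.2] T [-0.3   0.8   0.23] w 18.2 g 110 q6 1.37
```

Request:
step_arm --pt "1 0 0 0 2" --pt "1 0 0 0 4" --pt "1 0 0 0 4"

```text
time: 48.7
tool_pos: [0.5017, -0.2222, 0.0973]
tcp_rot: [3.099, -0.514, -0.001]
wrist_force: [-4.7, -1.3, 1.6]
width: 0.214
grip_force: 110.3
```

```bash
python3 - <<'E'
from h import *
s=st();p,d=bot.read_camera("wrist");C=cam("wrist",s);X=cloud(C,d);z=X[...,2]*1000;t=s["tool_pos"]*1000;h=t[2]
r=np.hypot(X[...,0]*1000-t[0],X[...,1]*1000-t[1]);hs=cv2.cvtColor(p,cv2.COLOR_RGB2HSV)
m=(z>h+22)&(z<h+32)&(r<45)&(hs[...,1]>90); m=cv2.morphologyEx(m.astype(np.uint8),cv2.MORPH_OPEN,np.ones((7,7)))>0
print("bar",m.sum(),rect(X[m]),"tool yaw",yaw(s)); cv2.imwrite("pics/w10.png",p[:,:,::-1])
E
```

```text
t48.7 tcp [ 501.7 -222.2   97.3] yaw -18.8 board [  35.5 -100.8] F [-4.7 -1.3  1.6] T [-0.28  0.86  0.39] w 18.3 g 110 q6 1.44
bar 5209 (array([ 503.5, -222.3]), array([66.2, 19.1]), -18.6) tool yaw -18.8474323564705
```

Request:
step_arm --pt "1 0 0 0 2" --pt "1 0 0 0 4" --pt "1 0 0 0 4"

```text
time: 49.05
tool_pos: [0.5018, -0.2222, 0.0973]
tcp_rot: [3.079, -0.624, -0.001]
wrist_force: [-4.2, -1.7, 2.0]
width: 0.213
grip_force: 110.2
```

```bash
python3 -c "
from h import *
s=st()"
```

```text
t49.0 tcp [ 501.8 -222.2   97.3] yaw -22.9 board [  35.6 -100.7] F [-4.2 -1.7  2. ] T [-0.43  0.91  0.2 ] w 18.2 g 110 q6 1.51
```

Request:
step_arm --pt "1 0 0 0 2" --pt "1 0 0 0 4" --pt "1 0 0 0 4"

```text
time: 49.35
tool_pos: [0.5017, -0.2221, 0.0972]
tcp_rot: [3.055, -0.73, -0.001]
wrist_force: [-4.7, -1.9, 2.0]
width: 0.213
grip_force: 110.3
```

```bash
python3 - <<'E'
from h import *
s=st()
p,d=bot.read_camera("scene");C=cam("scene");u=pix(C,np.array([.5012,-.2214,.07]))[0];print(u)
cv2.imwrite("pics/s10.png",p[:,:,::-1])
p,d=bot.read_camera("wrist");C=cam("wrist",s);X=cloud(C,d);z=X[...,2]*1000;t=s["tool_pos"]*1000;h=t[2]
r=np.hypot(X[...,0]*1000-t[0],X[...,1]*1000-t[1]);hs=cv2.cvtColor(p,cv2.COLOR_RGB2HSV)
m=(z>h+22)&(z<h+32)&(r<45)&(hs[...,1]>90); m=cv2.morphologyEx(m.astype(np.uint8),cv2.MORPH_OPEN,np.ones((7,7)))>0
print("bar",m.sum(),rect(X[m]),"tool yaw",yaw(s)); cv2.imwrite("pics/w11.png",p[:,:,::-1])
b=w2b(X*1000)
for lo,hi in((-60,-40),(-40,-20),(-20,0),(0,20)):
    k=(abs(b[...,0]-35)<7)&(b[...,1]>lo)&(b[...,1]<hi); print("strap z",lo,k.sum(),np.nanmedian(z[k]).round(1))
E
```

```text
t49.4 tcp [ 501.7 -222.1   97.2] yaw -26.9 board [  35.5 -100.7] F [-4.7 -1.9  2. ] T [-0.37  1.01  0.46] w 18.2 g 110 q6 1.58
[360.974953   176.70382537]
bar 5222 (array([ 503.2, -222.3]), array([66.8, 19. ]), -26.4) tool yaw -26.876361912412207
strap z -60 677 53.9
strap z -40 555 54.1
strap z -20 496 54.1
strap z 0 476 54.0
```

```bash
python3 - <<'E'
from h import *
f=np.load("pics/top0.npz");X=cloud(cam("top"),f["d"]);b=w2b(X*1000);z=X[...,2]*1000
for lo,hi in((-60,-40),(-40,-20),(-20,0),(0,20)):
    k=(abs(b[...,0]-35)<6)&(b[...,1]>lo)&(b[...,1]<hi); print("strap z0",lo,k.sum(),np.nanmedian(z[k]).round(1))
a=[cv2.imread(f"pics/{n}.png") for n in("w9","w10","w11")]
s=bot.read_state();C=cam("wrist",s);u=pix(C,np.array([.5015,-.2215,.07]))[0];print(u)
cu=lambda im,c,w=75:cv2.resize(im[max(0,int(c[1])-w):int(c[1])+w,int(c[0])-w:int(c[0])+w],(390,390),interpolation=cv2.INTER_CUBIC)
cv2.imwrite("pics/m1.png",np.hstack([cu(a[1],u),cu(a[2],u)]))
E
```

```text
strap z0 -60 35 57.7
strap z0 -40 31 58.6
strap z0 -20 35 58.0
strap z0 0 38 58.4
[318.74911668 236.5358847 ]
```

View pics/m1.png

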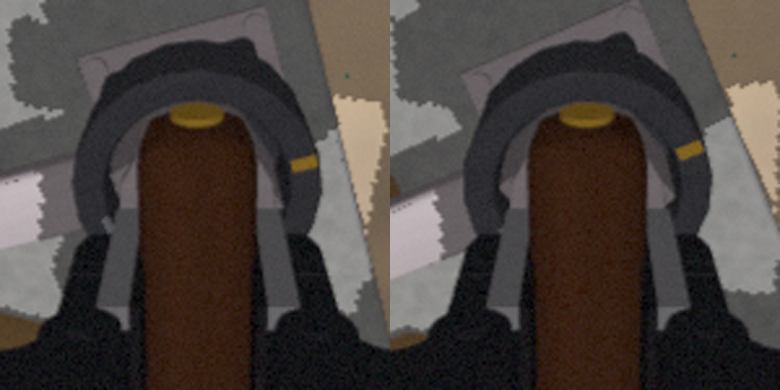

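The strap has come down 4 mm onto the block, so the cam is turning with more play than I expected. I carry on to the stop.

Request:
step_arm --pt "1 0 0 0 2" --pt "1 0 0 0 3" --pt "1 0 0 0 3"

```text
time: 49.75
tool_pos: [0.5017, -0.2222, 0.0972]
tcp_rot: [3.035, -0.811, -0.001]
wrist_force: [-5.2, -1.6, 2.8]
width: 0.216
grip_force: 110.3
```

```bash
python3 -c "
from h import *
s=st()"
```

```text
t49.8 tcp [ 501.7 -222.2   97.2] yaw -29.9 board [  35.5 -100.7] F [-5.2 -1.6  2.8] T [-0.36  1.    0.2 ] w 18.5 g 110 q6 1.63
```

Request:
step_arm --pt "1 0 0 0 2" --pt "1 0 0 0 3" --pt "1 0 0 0 3"

```text
time: 50.05
tool_pos: [0.5017, -0.2221, 0.0972]
tcp_rot: [-3.013, 0.89, 0.001]
wrist_force: [-4.9, -2.1, 2.3]
width: 0.211
grip_force: 110.3
```

```bash
python3 - <<'E'
from h import *
s=st();p,d=bot.read_camera("wrist");C=cam("wrist",s);X=cloud(C,d);z=X[...,2]*1000;hs=cv2.cvtColor(p,cv2.COLOR_RGB2HSV)
cv2.imwrite("pics/w12.png",p[:,:,::-1])
r=np.hypot(X[...,0]-.5017,X[...,1]+.2214)*1000
# head: brighter grey than housing at z~69
m=(z>63)&(z<74)&(r<27)
c=np.array([501.7,-221.4]); B=X[m][:,:2]*1000-c; V=hs[...,2][m]; S=hs[...,1][m]
ang=np.degrees(np.arctan2(B[:,1],B[:,0]))-yaw(s); ang=(ang+180)%360-180; rr=np.hypot(*B.T)
for a in range(-180,180,10):
    k=(ang>=a)&(ang<a+10)
    if k.sum()>10: print(a, k.sum(), [int(np.median(V[k&(rr>=q)&(rr<q+2)])) if (k&(rr>=q)&(rr<q+2)).sum()>2 else -1 for q in range(11,27,2)])
E
```

```text
t50.0 tcp [ 501.7 -222.1   97.2] yaw -32.9 board [  35.5 -100.7] F [-4.9 -2.1  2.3] T [-0.33  1.01  0.15] w 18.0 g 110 q6 1.68
-120 27 [-1, -1, -1, -1, -1, 55, 48, 47]
-110 65 [-1, -1, -1, -1, -1, 44, 50, 50]
-100 69 [-1, -1, -1, -1, -1, 35, 49, 50]
-90 89 [-1, -1, -1, 101, 84, 39, 49, 49]
-80 71 [-1, -1, -1, 72, 69, 35, 48, 49]
-70 63 [-1, -1, -1, 71, -1, 42, 50, 50]
-60 53 [-1, -1, -1, -1, -1, 48, 91, 75]
-50 50 [-1, -1, -1, -1, -1, 43, 49, 51]
-40 46 [-1, -1, -1, -1, -1, -1, 48, 49]
-30 44 [-1, -1, -1, -1, -1, -1, 48, 50]
-20 46 [-1, -1, -1, -1, -1, -1, 48, 50]
-10 45 [-1, -1, -1, -1, -1, -1, 49, 50]
0 44 [-1, -1, -1, -1, -1, -1, 49, 49]
10 41 [-1, -1, -1, -1, -1, -1, 48, 49]
20 44 [-1, -1, -1, -1, -1, -1, 49, 49]
30 43 [-1, -1, -1, -1, -1, -1, 48, 49]
40 45 [-1, -1, -1, -1, -1, -1, 48, 49]
50 51 [-1, -1, -1, -1, -1, -1, 49, 49]
60 48 [-1, -1, -1, -1, -1, 42, 50, 49]
70 58 [-1, -1, -1, -1, -1, 40, 49, 50]
80 73 [-1, -1, -1, 93, 69, 39, 47, 48]
90 69 [-1, -1, -1, -1, 84, 39, 49, 49]
100 68 [-1, -1, -1, -1, -1, 43, 49, 49]
110 21 [-1, -1, -1, -1, -1, 46, 49, 49]
```

Request:
step_arm --pt "1 0 0 0 3" --pt "1 0 0 0 5" --pt "1 0 0 0 5"

```text
time: 50.4
tool_pos: [0.5016, -0.2221, 0.0972]
tcp_rot: [-2.971, 1.022, 0.001]
wrist_force: [-5.4, -1.9, 3.1]
width: 0.211
grip_force: 110.3
```

```bash
python3 -c "
from h import *
s=st()"
```

```text
t50.4 tcp [ 501.6 -222.1   97.2] yaw -38.0 board [  35.5 -100.7] F [-5.4 -1.9  3.1] T [-0.33  1.07 -0.03] w 18.0 g 110 q6 1.77
```

Request:
step_arm --pt "1 0 0 0 -4" --pt "1 0 0 0 -8" --pt "1 0 0 0 -8"

```text
time: 50.7
tool_pos: [0.5017, -0.2222, 0.0972]
tcp_rot: [-3.036, 0.809, 0.001]
wrist_force: [-5.9, -2.2, 2.0]
width: 0.211
grip_force: 110.2
```

```bash
python3 -c "
from h import *
s=st()"
```

```text
t50.7 tcp [ 501.7 -222.2   97.2] yaw -29.8 board [  35.5 -100.7] F [-5.9 -2.2  2. ] T [-0.39  1.06  0.06] w 18.0 g 110 q6 1.63
```

Request:
step_arm --pt "1 0 0 0 -4" --pt "1 0 0 0 -8" --pt "1 0 0 0 -8"

```text
time: 51.0
tool_pos: [0.5017, -0.2222, 0.0972]
tcp_rot: [-3.084, 0.595, 0.001]
wrist_force: [-5.6, -1.2, 2.1]
width: 0.21
grip_force: 110.2
```

```bash
python3 -c "
from h import *
s=st()"
```

```text
t51.0 tcp [ 501.7 -222.2   97.2] yaw -21.8 board [  35.5 -100.8] F [-5.6 -1.2  2.1] T [-0.38  1.    0.04] w 17.9 g 110 q6 1.49
```

Request:
step_arm --pt "1 0 0 -0.5 0" --pt "1 0 0 -1 0" --pt "1 0 0 -1 0"

```text
time: 51.3
tool_pos: [0.4999, -0.2207, 0.1002]
tcp_rot: [-3.082, 0.599, 0.007]
wrist_force: [5.9, -5.8, -32.2]
width: 0.207
grip_force: 112.0
```

```bash
python3 -c "
from h import *
s=st()"
```

```text
t51.3 tcp [ 499.9 -220.7  100.2] yaw -22.0 board [ 33.6 -99.4] F [  5.9  -5.8 -32.2] T [-1.18 -1.35 -0.09] w 17.7 g 112 q6 1.49
```

The head's corners sit at about 72° from where they started, so the cam is at its stop and I have over-turned the key into a wedge. I go back down, unwind to alignment (tool yaw 15.4°) and lift.

Request:
step_arm --pt "1 0 0 0.5 0" --pt "1 0 0 1 0" --pt "1 0 0 1 0" --pt "1 0 0 1 -4" --pt "1 0 0 1 -8" --pt "1 0 0 1 -12" --pt "1 0 0 1 -12"

```text
time: 52.0
tool_pos: [0.501, -0.2215, 0.0998]
tcp_rot: [-3.129, 0.27, 0.004]
wrist_force: [-10.7, 2.7, 14.4]
width: 0.21
grip_force: 118.9
```

```bash
python3 -c "
from h import *
s=st()"
```

```text
t52.0 tcp [ 501.  -221.5   99.8] yaw -9.9 board [  34.8 -100.1] F [-10.7   2.7  14.4] T [0.45 2.36 0.  ] w 17.9 g 119 q6 1.28
```

Request:
step_arm --pt "1 0 0 0 -4" --pt "1 0 0 0 -8" --pt "1 0 0 0 -12" --pt "1 0 0 0 -12"

```text
time: 52.4
tool_pos: [0.5009, -0.2217, 0.0998]
tcp_rot: [-3.14, -0.059, 0.004]
wrist_force: [-11.2, 2.3, 14.1]
width: 0.213
grip_force: 118.8
```

```bash
cat > head.py <<'E'
from h import *
s=st();p,d=bot.read_camera("wrist");C=cam("wrist",s);X=cloud(C,d);z=X[...,2]*1000;hs=cv2.cvtColor(p,cv2.COLOR_RGB2HSV);t=s["tool_pos"]*1000
cv2.imwrite("pics/wh.png",p[:,:,::-1])
c=np.array([501.7,-221.4]);B=X[...,:2]*1000-c;r=np.hypot(B[...,0],B[...,1])
m=(z>62)&(z<75)&(r<24)&(hs[...,2]>60);a=np.degrees(np.arctan2(B[...,1],B[...,0]))[m]
print("head angles",np.histogram(a,np.arange(-180,181,10))[0], "expect corner at", (42-71.6)%90,"+90k if locked,",42,"if loose")
m=(z>t[2]+20)&(z<t[2]+34)&(np.hypot(X[...,0]*1000-t[0],X[...,1]*1000-t[1])<45)&(hs[...,1]>90); m=cv2.morphologyEx(m.astype(np.uint8),cv2.MORPH_OPEN,np.ones((7,7)))>0
if m.sum()>50: print("bar",m.sum(),rect(X[m]),np.median(z[m])-t[2])
E
python3 head.py
```

```text
t52.4 tcp [ 500.9 -221.7   99.8] yaw 2.1 board [  34.7 -100.3] F [-11.2   2.3  14.1] T [ 0.32  2.4  -0.03] w 18.1 g 119 q6 1.07
head angles [ 0  0  0  0  0  0  2  0  7  4 24 34 13  0  0  0  0  0  5 14  2  0  0  0
  1  0  0  8 16 18  0  0  0  0  0  0] expect corner at 60.400000000000006 +90k if locked, 42 if loose
bar 5278 (array([ 503.5, -221.6]), array([66.2, 19.6]), 1.8) 26.499989722801416
```

Request:
step_arm --pt "1 0 0 -0.2 0" --pt "1 0 0 -0.3 0" --pt "1 0 0 -0.3 0"

```text
time: 52.75
tool_pos: [0.5005, -0.2216, 0.1]
tcp_rot: [-3.14, -0.056, 0.004]
wrist_force: [-6.5, -0.8, -1.8]
width: 0.214
grip_force: 116.4
```

```bash
python3 - <<'E'
from h import *
s=st();p,d=bot.read_camera("wrist");C=cam("wrist",s);X=cloud(C,d);z=X[...,2]*1000;b=w2b(X*1000)
for lo,hi in((-60,-40),(-40,-20),(-20,0),(0,20)):
    k=(abs(b[...,0]-35)<7)&(b[...,1]>lo)&(b[...,1]<hi)
    if k.sum(): print("strap z",lo,k.sum(),np.nanmedian(z[k]).round(1))
t=s["tool_pos"]*1000
# bar top plane fit -> tilt
r=np.hypot(X[...,0]*1000-t[0],X[...,1]*1000-t[1]);m=(z>t[2]+20)&(z<t[2]+34)&(r<40)&(cv2.cvtColor(p,cv2.COLOR_RGB2HSV)[...,1]>90)
m=cv2.erode(m.astype(np.uint8),np.ones((5,5)))>0;P=X[m]*1000
for _ in range(3):
    A_=np.c_[P[:,:2]-t[:2],np.ones(len(P))];f,*_q=np.linalg.lstsq(A_,P[:,2],rcond=None);e=abs(A_@f-P[:,2]);P=P[e<2]
print("bar top z",f.round(3),len(P))
E
```

```text
t52.8 tcp [ 500.5 -221.6  100. ] yaw 2.1 board [  34.3 -100.2] F [-6.5 -0.8 -1.8] T [-0.32  1.19  0.02] w 18.3 g 116 q6 1.07
strap z -60 2768 175.0
strap z -40 789 56.8
strap z -20 600 56.7
strap z 0 612 56.7
bar top z [4.00000e-03 5.00000e-03 1.26542e+02] 4063
```

Request:
step_arm --pt "3 0 0 0 0" --pt "8.5 0 0 0 0" --pt "8.5 0 0 0 0" --pt "8.5 0 0 0 0" --pt "8.5 0 0 0 0" --pt "8.5 0 0 -3 0" --pt "8.5 0 0 -6 0" --pt "8.5 -3 0 -9 0" --pt "8.5 -7 0 -10 0" --pt "8.5 -8 0 -10 0" --pt "8.5 -8 0 -10 0" --pt "8.5 -8 0 -10 0"

```text
time: 54.0
tool_pos: [0.4224, -0.2249, 0.1999]
tcp_rot: [-3.141, -0.054, -0.001]
wrist_force: [0.5, -0.5, 0.1]
width: 0.993
grip_force: 0.0
```

```bash
cat > key.py <<'E'
from h import *
s=st();p,d=bot.read_camera("wrist");C=cam("wrist",s);X=cloud(C,d);z=X[...,2]*1000;hs=cv2.cvtColor(p,cv2.COLOR_RGB2HSV);b=w2b(X*1000)
cv2.imwrite("pics/wk.png",p[:,:,::-1])
near=(np.hypot(X[...,0]*1000-501.5,X[...,1]*1000+221.5)<45)
m=near&(z>105)&(z<140);m=cv2.morphologyEx(m.astype(np.uint8),cv2.MORPH_OPEN,np.ones((5,5)))>0
if m.sum()>50:
    print("bar",m.sum(),rect(X[m]),"z",np.median(z[m]).round(1))
    P=X[m]*1000;P=P[abs(P[:,2]-np.median(P[:,2]))<4];f,*_=np.linalg.lstsq(np.c_[P[:,:2]-P[:,:2].mean(0),np.ones(len(P))],P[:,2],rcond=None);print("tilt",f.round(3))
m=near&(z>62)&(z<75)
print("housing",m.sum(),np.median(z[m]).round(1),(X[m]*1000).min(0).round(1),(X[m]*1000).max(0).round(1))
k=m&(hs[...,2]>62)
n,l,stt,ce=cv2.connectedComponentsWithStats(k.astype(np.uint8))
for i in range(1,n):
    if stt[i,4]>8:
        q=X[l==i]*1000-np.array([501.5,-221.5,0]);j=np.argmax(np.hypot(q[:,0],q[:,1]));print("bright",ce[i].round(),stt[i,4],"farthest",q[j].round(1),"ang %.0f"%np.degrees(np.arctan2(q[j,1],q[j,0])))
for lo,hi in((-60,-40),(-40,-20),(-20,0),(0,20)):
    k=(abs(b[...,0]-35)<7)&(b[...,1]>lo)&(b[...,1]<hi)
    if k.sum(): print("strap z",lo,k.sum(),np.nanmedian(z[k]).round(1))
k=(abs(b[...,0])<25)&(b[...,1]>60)&(b[...,1]<120); print("block z",k.sum(),np.nanmedian(z[k]).round(1) if k.any() else None)
E
python3 key.py; python3 - <<'E'
from h import *
p,d=bot.read_camera("top");C=cam("top");X=cloud(C,d);z=X[...,2]*1000;b=w2b(X*1000)
k=(abs(b[...,0]-35)<6)&(b[...,1]>-50)&(b[...,1]<20); print("top strap z",k.sum(),np.nanmedian(z[k]))
E
```

```text
t54.0 tcp [ 422.4 -224.9  199.9] yaw 2.0 board [ -43.5 -107.6] F [ 0.5 -0.5  0.1] T [-0.01  0.03 -0.02] w 84.8 g 0 q6 0.99
bar 2902 (array([ 501.9, -221.5]), array([71.5, 20.1]), 1.9) z 126.4
tilt [ 1.00000e-02 -2.00000e-03  1.26291e+02]
housing 1315 68.5 [ 475.9 -250.9   62.1] [ 529.8 -192.    71.2]
bright [292.  92.] 500 farthest [25.7 16.8 67.7] ang 33
bright [338.  71.] 49 farthest [ 25.5 -17.5  66.3] ang -34
bright [340.  92.] 12 farthest [  6.5 -20.   69.4] ang -72
bright [349. 101.] 31 farthest [ -1.3 -29.2  68.2] ang -93
bright [296. 104.] 12 farthest [-4.6 19.6 69.5] ang 103
strap z -60 378 56.9
strap z -40 369 56.8
strap z -20 383 56.8
strap z 0 377 56.8
block z 3311 40.1
top strap z 115 56.545294928532996
```

The strap gauge reads c≈24° now, because the key slipped a quarter turn at the stop and dragged the cam back. I regrasp the key turned by 180° for wrist range, centre it, then turn again while gauging by the strap and head.

Request:
step_arm --pt "8.5 0 0 0 -8" --pt "8.5 1 0 0 -16" --pt "8.5 2 0 0 -24" --pt "8.5 3 0 0 -32" --pt "8.5 4 0 0 -40" --pt "8.5 5 0 0 -48" --pt "8.5 6 0 0 -56" --pt "8.5 7 0 0 -64" --pt "8.5 7.8 -0.1 0 -72" --pt "8.5 7.8 -0.1 0 -80" --pt "8.5 7.8 -0.1 0 -88" --pt "8.5 7.8 -0.1 0 -96" --pt "8.5 7.8 -0.1 0 -104" --pt "8.5 7.8 -0.1 0 -112" --pt "8.5 7.8 -0.1 0 -120" --pt "8.5 7.8 -0.1 0 -128" --pt "8.5 7.8 -0.1 0 -136" --pt "8.5 7.8 -0.1 0 -144" --pt "8.5 7.8 -0.1 0 -152" --pt "8.5 7.8 -0.1 0 -160"

```text
time: 56.1
tool_pos: [0.5007, -0.2208, 0.1991]
tcp_rot: [-0.481, -3.103, -0.001]
wrist_force: [0.3, 0.4, 0.8]
width: 0.998
grip_force: 0.0
```

Request:
step_arm --pt "8.5 0 0 0 -8" --pt "8.5 0 0 0 -16" --pt "8.5 0 0 0 -20" --pt "8.5 0 0 0 -20" --pt "8.5 0 0 0 -20" --pt "8.5 0 0 0 -20"

```text
time: 56.7
tool_pos: [0.5002, -0.221, 0.1998]
tcp_rot: [0.054, -3.14, -0.001]
wrist_force: [-0.0, 0.9, 0.5]
width: 0.998
grip_force: 0.0
```

```bash
python3 key.py|head -4; python3 -c "
from h import *
print(go((501.4,-221.5),98,182))"
```

```text
t56.7 tcp [ 500.2 -221.   199.8] yaw -178.0 board [ 34.  -99.7] F [-0.   0.9  0.5] T [ 0.04 -0.01  0.02] w 85.2 g 0 q6 -2.07
bar 2177 (array([ 501.5, -221.8]), array([71.3, 19.9]), 1.4) z 126.3
tilt [ 1.80000e-02 -5.00000e-03  1.26273e+02]
housing 1173 68.5 [ 472.4 -251.9   62. ] [ 528.9 -192.4   70.9]
(array([-0.12, -0.05, 10.19]), 'twist', np.float64(-0.0))
```

Request:
step_arm --force 80 --pt "8.5 -0.13 0.07 4 0" --pt "8.5 -0.13 0.07 7 0" --pt "8.5 -0.13 0.07 9.5 0" --pt "8.5 -0.13 0.07 10.3 0" --pt "8.5 -0.13 0.07 10.3 0" --pt "8.5 -0.13 0.07 10.3 0" --pt "1 -0.13 0.07 10.3 0" --pt "1 -0.13 0.07 10.3 0" --pt "1 -0.13 0.07 10.3 0" --pt "1 -0.13 0.07 10.3 0" --pt "1 -0.13 0.07 10.3 0" --pt "1 -0.13 0.07 10.3 0" --pt "1 -0.13 0.07 10.3 0"

```text
time: 58.05
tool_pos: [0.5016, -0.2212, 0.098]
tcp_rot: [-0.055, 3.14, -0.002]
wrist_force: [-1.1, -3.2, 3.7]
width: 0.216
grip_force: 79.5
```

```bash
python3 -c "
from h import *
s=st()"
```

```text
t58.0 tcp [ 501.6 -221.2   98. ] yaw -178.0 board [ 35.4 -99.8] F [-1.1 -3.2  3.7] T [-0.69  0.19 -0.12] w 18.5 g 80 q6 -2.07
```

Request:
step_arm --pt "1 0 0 0 5" --pt "1 0 0 0 10" --pt "1 0 0 0 15" --pt "1 0 0 0 20" --pt "1 0 0 0 25" --pt "1 0 0 0 29" --pt "1 0 0 0 29"

```text
time: 58.75
tool_pos: [0.5018, -0.2212, 0.098]
tcp_rot: [0.732, 3.053, -0.002]
wrist_force: [-1.3, -3.8, 4.4]
width: 0.223
grip_force: 79.6
```

```bash
cat > gauge.py <<'E'
from h import *
s=st();C=cam("wrist",s);p,d=bot.read_camera("wrist");X=cloud(C,d);z=X[...,2]*1000;b=w2b(X*1000);hs=cv2.cvtColor(p,cv2.COLOR_RGB2HSV)
k=(abs(b[...,0]-35)<6)&(b[...,1]>-50)&(b[...,1]<20)&(z<75); print("strap z wrist",k.sum(),np.nanmedian(z[k]).round(2) if k.any() else None)
p,d=bot.read_camera("scene");X=cloud(cam("scene"),d);z=X[...,2]*1000;b=w2b(X*1000)
k=(abs(b[...,0]-35)<5)&(b[...,1]>-50)&(b[...,1]<18)&(z>49)&(z<65); print("strap z scene",k.sum(),np.nanmedian(z[k]).round(2) if k.any() else None)
E
python3 gauge.py
```

```text
t58.8 tcp [ 501.8 -221.2   98. ] yaw 153.0 board [ 35.6 -99.8] F [-1.3 -3.8  4.4] T [-0.75  0.21 -0.01] w 19.0 g 80 q6 -1.56
strap z wrist 2266 55.09
strap z scene 28 54.22
```

The cam follows the key (strap now 55.1). I continue clockwise to the stop and on to the yaw where the key squares up with the locked socket, 105.4°.

Request:
step_arm --pt "1 0 0 0 5" --pt "1 0 0 0 10" --pt "1 0 0 0 15" --pt "1 0 0 0 20" --pt "1 0 0 0 24" --pt "1 0 0 0 24"

```text
time: 59.45
tool_pos: [0.5018, -0.2211, 0.0975]
tcp_rot: [1.35, 2.835, -0.001]
wrist_force: [0.6, -4.5, 2.9]
width: 0.218
grip_force: 79.4
```

```bash
python3 gauge.py
```

```text
t59.5 tcp [ 501.8 -221.1   97.5] yaw 129.1 board [ 35.6 -99.7] F [ 0.6 -4.5  2.9] T [-0.99 -0.06 -0.07] w 18.6 g 79 q6 -1.14
strap z wrist 2515 54.37
strap z scene 25 53.9
```

Request:
step_arm --pt "1 0 0 0 4" --pt "1 0 0 0 8" --pt "1 0 0 0 12" --pt "1 0 0 0 12"

```text
time: 59.95
tool_pos: [0.501, -0.2205, 0.0967]
tcp_rot: [-1.638, -2.68, 0.0]
wrist_force: [-0.0, -3.9, -0.5]
width: 0.217
grip_force: 79.0
```

```bash
python3 gauge.py
```

```text
t60.0 tcp [ 501.  -220.5   96.7] yaw 117.1 board [ 34.7 -99.1] F [-0.  -3.9 -0.5] T [-0.91 -0.04 -0.07] w 18.6 g 79 q6 -0.93
strap z wrist 2610 54.44
strap z scene 24 53.81
```

Request:
step_arm --pt "1 0 0 0 4" --pt "1 0 0 0 8" --pt "1 0 0 0 12" --pt "1 0 0 0 12"

```text
time: 60.45
tool_pos: [0.5006, -0.2203, 0.0966]
tcp_rot: [-1.909, -2.493, 0.001]
wrist_force: [-0.1, -5.8, -1.1]
width: 0.22
grip_force: 78.7
```

```bash
python3 gauge.py
```

```text
t60.5 tcp [ 500.6 -220.3   96.6] yaw 105.1 board [ 34.3 -98.9] F [-0.1 -5.8 -1.1] T [-0.95  0.09  0.08] w 18.8 g 79 q6 -0.72
strap z wrist 2668 54.47
strap z scene 28 53.82
```

Request:
step_arm --pt "1 -0.15 0 0 0" --pt "1 -0.15 0 0 0"

```text
time: 60.75
tool_pos: [0.5013, -0.2207, 0.0968]
tcp_rot: [-1.911, -2.491, -0.002]
wrist_force: [0.5, -0.3, -1.5]
width: 0.22
grip_force: 78.7
```

```bash
python3 -c "
from h import *
s=st()"
```

```text
t60.8 tcp [ 501.3 -220.7   96.8] yaw 105.0 board [ 35.  -99.3] F [ 0.5 -0.3 -1.5] T [-0.   -0.02  0.03] w 18.8 g 79 q6 -0.72
```

Request:
step_arm --pt "1 0 0 -0.2 0" --pt "1 0 0 -0.5 0" --pt "1 0 0 -0.5 0"

```text
time: 61.05
tool_pos: [0.5021, -0.2217, 0.1029]
tcp_rot: [1.911, 2.492, 0.001]
wrist_force: [0.5, 0.0, -1.2]
width: 0.219
grip_force: 78.7
```

```bash
python3 -c "
from h import *
s=st()"
```

```text
t61.0 tcp [ 502.1 -221.7  102.9] yaw 105.0 board [  35.9 -100.3] F [ 0.5  0.  -1.2] T [-0.  0. -0.] w 18.7 g 79 q6 -0.72
```

The key is aligned and free, with all forces zero. I lower it again and turn gently clockwise to feel for the stop.

Request:
step_arm --pt "1 0 0 0.3 0" --pt "1 0 0 0.5 0" --pt "1 0 0 0.55 4" --pt "1 0 0 0.55 8" --pt "1 0 0 0.55 12" --pt "1 0 0 0.55 16" --pt "1 0 0 0.55 16"

```text
time: 61.75
tool_pos: [0.5019, -0.2219, 0.0966]
tcp_rot: [2.24, 2.202, 0.001]
wrist_force: [1.8, -0.1, -1.9]
width: 0.223
grip_force: 78.6
```

```bash
python3 -c "
from h import *
s=st()"
```

```text
t61.8 tcp [ 501.9 -221.9   96.6] yaw 89.0 board [  35.7 -100.4] F [ 1.8 -0.1 -1.9] T [-0.02 -0.34  0.07] w 19.0 g 79 q6 -0.44
```

Request:
step_arm --pt "1 0 0 0 2" --pt "1 0 0 0 4" --pt "1 0 0 0 4"

```text
time: 62.05
tool_pos: [0.5019, -0.2219, 0.0966]
tcp_rot: [2.314, 2.124, 0.0]
wrist_force: [1.5, -0.4, -2.0]
width: 0.217
grip_force: 78.5
```

```bash
python3 -c "
from h import *
s=st()"
```

```text
t62.0 tcp [ 501.9 -221.9   96.6] yaw 85.1 board [  35.7 -100.5] F [ 1.5 -0.4 -2. ] T [-0.06 -0.45  0.14] w 18.6 g 78 q6 -0.38
```

Request:
step_arm --pt "1 0 0 0 2" --pt "1 0 0 0 4" --pt "1 0 0 0 4"

```text
time: 62.35
tool_pos: [0.5019, -0.2219, 0.0966]
tcp_rot: [2.386, 2.043, 0.0]
wrist_force: [1.8, -0.6, -3.4]
width: 0.22
grip_force: 78.4
```

```bash
python3 -c "
from h import *
s=st()"
```

```text
t62.4 tcp [ 501.9 -221.9   96.6] yaw 81.1 board [  35.7 -100.5] F [ 1.8 -0.6 -3.4] T [-0.12 -0.47  0.24] w 18.8 g 78 q6 -0.31
```

Request:
step_arm --pt "1 0 0 0 -6" --pt "1 0 0 0 -12" --pt "1 0 0 0 -18" --pt "1 0 0 0 -23" --pt "1 0 0 0 -23" --pt "1 0 0 -0.5 -23" --pt "1 0 0 -0.8 -23" --pt "1 0 0 -0.8 -23"

```text
time: 63.15
tool_pos: [0.5022, -0.2221, 0.1057]
tcp_rot: [1.934, 2.474, 0.0]
wrist_force: [-0.1, 0.5, -1.0]
width: 0.222
grip_force: 78.7
```

```bash
python3 -c "
from h import *
s=st()"
```

```text
t63.1 tcp [ 502.2 -222.1  105.7] yaw 104.0 board [  36.  -100.7] F [-0.1  0.5 -1. ] T [-0.03 -0.   -0.02] w 19.0 g 79 q6 -0.71
```

```bash
python3 -c "
from h import *
s=st();print(go((433,-349.3),175,114.5))"
```

```text
t63.1 tcp [ 502.2 -222.1  105.7] yaw 104.0 board [  36.  -100.7] F [-0.1  0.5 -1. ] T [-0.03 -0.   -0.02] w 19.0 g 79 q6 -0.71
(array([-10.67,  -9.78,  -6.93]), 'twist', np.float64(-10.5))
```

Request:
step_arm --pt "1 0 0 -1.5 0" --pt "1 0 0 -4 0" --pt "1 0 0 -6.9 0" --pt "1 -2 -2 -6.9 -4" --pt "1 -4 -4 -6.9 -8" --pt "1 -6.5 -6 -6.9 -10.5" --pt "1 -9 -8 -6.9 -10.5" --pt "1 -10.7 -9.8 -6.9 -10.5" --pt "1 -10.7 -9.8 -6.9 -10.5" --pt "1 -10.7 -9.8 -6.9 -10.5" --pt "1 -10.7 -9.8 -6.9 -10.5"

```text
time: 64.25
tool_pos: [0.4329, -0.3488, 0.1743]
tcp_rot: [1.699, 2.642, 0.001]
wrist_force: [0.6, 0.5, -1.1]
width: 0.22
grip_force: 78.7
```

```bash
cat > cam.py <<'E'
from h import *
import sys
n=sys.argv[1]
s=st();p,d=bot.read_camera(n);C=cam(n,s)
if n=="top": d0=np.load("pics/top0.npz")
def sq(p,d,C):
    X=cloud(C,d);z=X[...,2]*1000;q=X[...,:2]*1000-np.array([501.3,-221.6]);r=np.hypot(q[...,0],q[...,1]);V=p.max(2).astype(int)
    b=w2b(X*1000);k=(abs(b[...,0]-35)<6)&(b[...,1]>-50)&(b[...,1]<20)&(z<70);print("strap z",np.nanmedian(z[k]).round(1) if k.any() else None)
    m=(r<23)&(V>95)&(z>62);print("head",m.sum(),rect(X[m]),"angle mod90 (world)")
    m=(r<14)&(z<60)&(z>25);print("hole",m.sum(),rect(X[m]) if m.sum()>5 else "")
sq(p,d,C)
if n=="top": sq(d0["p"],d0["d"],C)
E
python3 cam.py top; python3 - <<'E'
from h import *
s=st();p,d=bot.read_camera("wrist");C=cam("wrist",s);X=cloud(C,d);z=X[...,2]*1000;t=s["tool_pos"]*1000
cv2.imwrite("pics/w13.png",p[:,:,::-1])
m=(abs(z-33)<4)&(np.hypot(X[...,0]-.433,X[...,1]+.349)<.05)
print("stand",m.sum(),rect(X[m]),(X[m]*1000).min(0).round(1),(X[m]*1000).max(0).round(1))
r=np.hypot(X[...,0]*1000-t[0],X[...,1]*1000-t[1])
R=Ro.from_rotvec(s["tcp_rot"]).as_matrix();m=(z>t[2]-27)&(z<t[2]-15)&(r<30);B=(X[m]*1000-t)@R
print("flange tool-frame",m.sum(),B.min(0).round(1),B.max(0).round(1))
for a in(-18,-15,-12,9,12,15):
    k=(B[:,1]>=a)&(B[:,1]<a+3)
    if k.sum()>3: print(a,k.sum(),B[k][:,0].max().round(1))
m=(z>t[2]+20)&(z<t[2]+36)&(r<48)&(cv2.cvtColor(p,cv2.COLOR_RGB2HSV)[...,1]>90);m=cv2.morphologyEx(m.astype(np.uint8),cv2.MORPH_OPEN,np.ones((7,7)))>0;print("bar",rect(X[m]),np.median(z[m])-t[2])
E
```

```text
t64.2 tcp [ 432.9 -348.8  174.3] yaw 114.5 board [ -26.6 -230.8] F [ 0.6  0.5 -1.1] T [-0.02 -0.04  0.02] w 18.8 g 79 q6 -1.15
strap z 53.9
head 61 (array([ 500.9, -222.2]), array([30. , 29.8]), 20.6) angle mod90 (world)
hole 45 (array([ 503.9, -224.6]), array([16.8, 14.5]), 14.8)
strap z 58.2
head 63 (array([ 501.2, -221.8]), array([29.9, 28.9]), 83.1) angle mod90 (world)
hole 47 (array([ 504.3, -224.7]), array([15.8, 14.7]), 85.7)
t64.3 tcp [ 433.  -348.6  174.1] yaw 114.6 board [ -26.5 -230.6] F [-0.1  0.6 -1.2] T [0.   0.06 0.01] w 19.2 g 79 q6 -1.15
stand 2601 (array([ 433.4, -348.1]), array([56.1, 56. ]), 24.6) [ 396.9 -384.2   29. ] [ 470.  -311.5   35.8]
flange tool-frame 218 [ -0.3 -17.4  16.8] [11.3 18.  23.7]
-18 46 8.9
-15 78 11.3
12 35 10.8
15 58 9.4
bar (array([ 433. , -346.5]), array([68.9, 19.4]), -65.7) 28.376766183840175
```

Request:
step_arm --pt "1 -0.03 0.06 2 0" --pt "1 -0.03 0.06 5 0" --pt "1 -0.03 0.06 8 0" --pt "1 -0.03 0.06 8.8 0" --pt "1 -0.03 0.06 9.5 0" --pt "1 -0.03 0.06 10 0" --pt "1 -0.03 0.06 10 0" --pt "1 -0.03 0.06 10 0"

```text
time: 65.15
tool_pos: [0.434, -0.3501, 0.075]
tcp_rot: [1.698, 2.641, -0.0]
wrist_force: [-0.6, -0.0, -0.4]
width: 0.223
grip_force: 78.8
```

```bash
python3 -c "
from h import *
s=st()"
```

```text
t65.2 tcp [ 434.  -350.1   75. ] yaw 114.5 board [ -25.4 -232. ] F [-0.6 -0.  -0.4] T [0.04 0.09 0.04] w 19.0 g 79 q6 -1.15
```

Request:
step_arm --pt "1 0 0 0.5 0" --pt "1 0 0 1 0" --pt "1 0 0 1.4 0" --pt "1 0 0 1.55 0" --pt "1 0 0 1.55 0" --pt "1 0 0 1.55 0" --pt "4 0 0 1.55 0" --pt "8.5 0 0 1.55 0" --pt "8.5 0 0 1.55 0" --pt "8.5 0 0 1.55 0" --pt "8.5 0 0 1.55 0" --pt "8.5 0 0 -2 0" --pt "8.5 0 0 -6 0" --pt "8.5 0 0 -10 0" --pt "8.5 0 0 -10 0" --pt "8.5 0 0 -10 0"

```text
time: 66.75
tool_pos: [0.434, -0.3501, 0.1755]
tcp_rot: [1.697, 2.64, -0.001]
wrist_force: [-0.3, 0.8, -0.8]
width: 0.991
grip_force: 0.0
```

```bash
python3 - <<'E'
from h import *
s=st();p,d=bot.read_camera("wrist");C=cam("wrist",s);X=cloud(C,d);z=X[...,2]*1000
m=(z>70)&(z<100)&(np.hypot(X[...,0]-.433,X[...,1]+.349)<.045);m=cv2.morphologyEx(m.astype(np.uint8),cv2.MORPH_OPEN,np.ones((5,5)))>0;print("bar",m.sum(),rect(X[m]),np.median(z[m]))
# next: look at the socket from a place where the wrist camera is over it
R=Ro.from_rotvec(s["tcp_rot"]).as_matrix();print(go((501.3-20,-221.6-20),175,45,s))
T=bot.calibration("wrist")["T_tool_cam"];print(T[:3,3])
E
```

```text
t66.8 tcp [ 434.  -350.1  175.5] yaw 114.5 board [ -25.4 -232.1] F [-0.3  0.8 -0.8] T [-0.01  0.06  0.  ] w 84.6 g 0 q6 -1.15
bar 1928 (array([ 433.3, -349.4]), array([71.4, 19.5]), -65.1) 85.99299927584245
(array([7.91, 8.81, 0.04]), 'twist', np.float64(69.5))
[ 0.07988175  0.00072099 -0.14237966]
```

Request:
step_arm --pt "8.5 1.5 3 0 0" --pt "8.5 3 6 0 0" --pt "8.5 4 9 0 0" --pt "8.5 4.9 11.4 1 0" --pt "8.5 4.9 11.4 3 0" --pt "8.5 4.9 11.4 4.5 0" --pt "8.5 4.9 11.4 4.5 0" --pt "8.5 4.9 11.4 4.5 0"

```text
time: 67.6
tool_pos: [0.5152, -0.2574, 0.1273]
tcp_rot: [-1.698, -2.639, 0.0]
wrist_force: [0.7, -0.1, -0.3]
width: 0.994
grip_force: 0.0
```

```bash
python3 - <<'E'
from h import *
s=st();p,d=bot.read_camera("wrist");C=cam("wrist",s);X=cloud(C,d);z=X[...,2]*1000
np.savez("pics/wc.npz",p=p,d=d)
q=on_z(C,np.c_[np.tile(np.arange(640),400),np.repeat(np.arange(400),640)],.069).reshape(400,640,3)*1000
print("socket px",pix(C,np.array([.5013,-.2216,.069])).round())
V=p.max(2).astype(int)
r=np.hypot(q[...,0]-501.3,q[...,1]+221.6)
mh=(r<36)&(z>60)&(z<76)
Q=X[mh]*1000;print("top ring",mh.sum(),Q.min(0).round(1),Q.max(0).round(1)); c=(Q.min(0)+Q.max(0))[:2]/2
for thr in(70,85,100):
    m=((r<25)&(V>thr)&(z>62)).astype(np.uint8)
    n,l,stt,ce=cv2.connectedComponentsWithStats(m);i=1+np.argmax(stt[1:,4]);print("head>",thr,stt[i,4],rect(q[l==i]/1000))
m=((r<16)&(z<60)&(z>20)).astype(np.uint8);n,l,stt,ce=cv2.connectedComponentsWithStats(m);i=1+np.argmax(stt[1:,4]);print("hole",stt[i,4],rect(q[l==i]/1000))
b=w2b(X*1000);k=(abs(b[...,0]-35)<6)&(b[...,1]>-50)&(b[...,1]<20);print("strap",np.nanmedian(z[k]))
E
```

```text
t67.6 tcp [ 515.2 -257.4  127.3] yaw 114.5 board [  50.9 -135.2] F [ 0.7 -0.1 -0.3] T [ 0.03 -0.02 -0.02] w 84.9 g 0 q6 -0.93
socket px [[321. 162.]]
top ring 4313 [ 472.5 -251.2   60. ] [ 531.8 -192.    71.9]
head> 70 1125 (array([ 502.1, -221.4]), array([30.9, 29.9]), -74.1)
head> 85 990 (array([ 502.3, -221.9]), array([30. , 29.7]), 16.0)
head> 100 430 (array([ 500.6, -225.6]), array([24.5, 23.6]), 16.0)
hole 750 (array([ 501.7, -221. ]), array([19.3, 18.1]), 16.1)
strap 54.30158195961629
```

The socket is at 16°, so the cam has turned 71°, which is locked within what I can measure. I back away for a last check.

Request:
step_arm --pt "8.5 0 0 -4 0" --pt "8.5 0 0 -8 0" --pt "8.5 -3 0 -11 0" --pt "8.5 -8 0 -12 0" --pt "8.5 -13 0 -12 0" --pt "8.5 -18 -2 -12 0" --pt "8.5 -22 -4 -12 0" --pt "8.5 -22 -4 -12 0" --pt "8.5 -22 -4 -12 0"

```text
time: 68.55
tool_pos: [0.5707, -0.4762, 0.2491]
tcp_rot: [1.703, 2.639, 0.001]
wrist_force: [-0.6, 0.2, 1.0]
width: 0.992
grip_force: 0.0
```

```bash
python3 fin.py; python3 look.py; python3 lino.py top|grep tall; python3 - <<'E'
from h import *
p,d=bot.read_camera("top");X=cloud(cam("top"),d);X0=cloud(cam("top"),np.load("pics/top0.npz")["d"])
for n,c in(("jar",(.747,.062)),("tube",(.749,.176))):
    f=lambda X:rect(X[(np.hypot(X[...,0]-c[0],X[...,1]-c[1])<.06)&(X[...,2]>.012)&(X[...,2]<.07)])
    print(n,f(X0),f(X))
E
```

```text
t68.5 tcp [ 570.7 -476.2  249.1] yaw 114.3 board [ 117.7 -350.8] F [-0.6  0.2  1. ] T [-0.02  0.01 -0.03] w 84.7 g 0 q6 -1.15
lino (array([475.9, -68.7]), array([180. , 107.4]), 87.0) [ 1.7 51.2] [-52.  -38.8] [ 55.4 141.1]
fence (array([417.3, 104.1]), array([356.8,  27.2]), 87.8) [-65.8 220.7]
far edge slope deg -0.42 x at 90: 53.7
fence far edge slope deg -2.30 x at 90: -49.2
t68.6 tcp [ 571.  -474.8  249.3] yaw 114.4 board [ 117.9 -349.5] F [ 0.2  0.4 -0.2] T [ 0.01 -0.03  0.02] w 84.9 g 0 q6 -1.15
[201. 160.] 495 b [112. 416.] [176. 486.] z 26.0
[198. 183.] 245 b [ 59. 417.] [ 91. 482.] z 26.0
[185. 206.] 858 b [-54. 417.] [ 51. 564.] z 26.0
[304. 219.] 60 b [-54. 113.] [ 55. 142.] z 40.0
tall [468. 190.] (array([ 573.2, -421.4]), array([100.1,  31.3]), 10.0) 81.0
tall [442. 241.] (array([ 432.3, -349.4]), array([71.4, 19.9]), -65.0) 85.0
tall [419. 302.] (array([ 272.7, -288.4]), array([61.6, 29.9]), -83.0) 81.0
jar (array([752. ,  63.2]), array([53.3, 46.4]), -84.6) (array([751.4,  63.3]), array([53.1, 47.4]), -85.9)
tube (array([757.7, 175.4]), array([89.9, 28.3]), -79.5) (array([758.5, 174.7]), array([89.2, 28.7]), -79.6)
```

All as required: the offcuts are in the tray, the lino block is home, the push block and key are back in place, and the jar and tube have not moved. I hand in.

```bash
python3 -c "
from workcell import bot
print(bot.finish_job())"
```

```text
the job is handed in; nothing more can be done
None
```

Handed in at about 69 s: all seven offcuts are in the tray, the push block stands right of the board, the lino block is on the pin and flush with the fence, the cam is at about 71° (stop 71.6°) after the key slipped and dragged it back on the first try, and the key is in its stand; the jar and tube have not moved.

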